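# Push the jammed stopper out of the drain stub

### The job

A stopper is jammed in the upright white drain stub of the bench stand. Take the push rod out of its white holder block, push the stopper down through the stub with it until it drops into the stand's tray, never pressing harder than 25 N so that the stub's rubber lips do not tear, then stand the rod back in its holder. Leave the other things on the worktop where they are.

Things in the scene. Friction and masses are not known exactly. Their poses are not given: they have to be found in the camera images.
- stand: Fixed steel bench stand, upright. Origin: centre of its underside, z up. Open tray 116 x 136 mm (x, y), floor 5 mm, rim 22 mm high; four posts at x +-38, y +-58 mm; grey top plate 100 x 136 mm, top 83 mm up (cap nuts to 89 mm). A white vertical pipe stub, 25 mm outside, stands through the plate's centre from 35 to 95 mm up.
- bore_mouth (a point): Centre of the stub's open upper mouth, 95 mm above the stand's foot; z up along the bore. Bore 17 mm in diameter, 60 mm long, flared to 22 mm inside (31 mm outside) over the top 4 mm.
- bore_end (a point): Centre of the stub's open lower end. In the bore, 14, 25 and 36 mm above this point, are pairs of stiff damped rubber lips that fold down as the stopper is pushed past, stay folded and clear the rod. How far each is folded at the start is unknown: resistance comes and goes and rises steeply with speed (25 N is passed at 5 to 15 mm/s, depending on the lips); it ebbs when the rod halts.
- stopper_mid (a point): Centre of the jammed stopper: loose grey plastic plug, 15.2 mm diameter, 16 mm long, 30 g, round nose down, flat top 8 mm above this point and at the start about 7 to 12 mm below the mouth. Once its nose is past the lowest lips it falls by itself, at the latest when the rod's tip is at the stub's lower end.
- push_rod: Loose push rod, 132 mm long, 0.12 kg, upright in its holder at the start. Origin: centre of its lower end (the tip); its z runs up along the rod. Bottom 75 mm: steel shank 14 mm in diameter, flat-ended; then a collar disc 34 mm in diameter and 4 mm thick (75 to 79 mm up); then a round black handle 22 mm in diameter from 79 to 132 mm.
- rod_tip (a point): Centre of the push rod's lower end.
- rod_grip (a point): Middle of the push rod's handle, on its axis, 105 mm above the tip: the point to grip, from any side.
- holder: Fixed white holder block 66 x 66 x 46 mm on an 84 mm square steel foot 5 mm thick, origin at the centre of its underside, z up; a round vertical blind hole 17 mm in diameter, 40 mm deep (floor 6 mm up), with a 3 mm chamfer at the mouth, in its middle. The push rod stands in it.
- holder_mouth (a point): Centre of the hole's mouth at the top of the holder block, 46 mm up.
- pot_2: Bystander: flat round closed pot, 84 mm in diameter, 27 mm high; origin at the centre of its underside.
- clip_lime: Bystander: lime hair clip, 18 x 104 x 15 mm, lying along its own y; origin at the centre of its underside.
- cotton_buds: Bystander: round tub of cotton buds, 77 mm in diameter, 80 mm high; origin at the centre of its underside.
- stopper: The same stopper; origin at the centre of its nose, 8 mm below its centre.

How it is judged:
By the outcome, as a careful person would: the job done as asked, in the order asked, and still so for the second after the job is handed in, with the robot touching nothing.
It also fails if it takes over 72 s, if anything falls off the work surface, if the arm or the gripper's body presses on something with over 40 N, if the wrist force passes 120 N, or if a joint passes its speed limit or range.

### The arm

A 6-joint arm with a two-finger parallel gripper is mounted at the origin on a cart in front of the work surface, level with it; the furniture and walls round the work are solid. World frame = base frame: x ahead of the robot, y to its left, z up, the work surface at z = 0. Lengths are in m, angles in rad, forces in N, time in s.
With the tool pointing down it reaches from about 0.3 to 0.875 m from the base axis. Payload 6.4 kg.
Tool frame: the origin (TCP) lies at the very end of the fingers, on their centre line; the grasp point (between the pads) lies ctrl.grip_point_offset behind it (ctrl.grip_point_offset is the distance from the TCP to the grasp point, in m); z points along the fingers, x is the direction in which the jaws open and shut, and the axes are right-handed (so a half turn about z gives the same grasp; the last joint's range is limited). The gripper opens to 85 mm and grips with 20 to 120 N. Pads are 22 mm wide; open, the fingers measure 114 mm over their backs; the gripper's body (76 mm by 85 mm) begins 54 mm behind the grasp point. The pads swing forward as they close: fully open they stand 13 mm farther back than shut.
Start: joints at [-1.413, 0.181, 1.607, -0, 1.354, -0.206], TCP at [0.205, -0.537, 0.231] pointing down, gripper open.
Joint ranges: [-2.99, 2.99], [-0.89, 2.07], [0.3, 2.58], [-1.14, 4.28], [0, 2.63], [-3.12, 3.12]. Speed limits (rad/s): [2.57, 2.57, 3.01, 3.14, 3.14, 3.14].

### API

Orientations are given as a unit quaternion [w, x, y, z].
In Python, from bench import get_obs, viewer, workorder, ctrl gives the robot as it stands. The module is installed in compiled form; this text tells all that it offers.
- The arm moves only by the tool move_arm, never from a script. Its argument "increments" is a list of rows, each an object of numbers: "tx", "ty", "tz": the shift along the tool's x, y, z in m; "turn": the turn about the tool's z in degrees. A call has 1 to 20 rows; each row is the pose to reach, as a shift and turn from the pose commanded when the call began, along the tool's axes at that moment; what a row does not reach only later rows make up. A row lasts 1/12 s, in which the tool goes at most 41.7 mm and 7.16 degrees, less where a joint would pass 70% of its speed; a pose out of reach is approached as far as the arm can. A call with a gripper value outside its range is refused whole. "gripper" is the opening, from 0 (shut) to 1 (fully open), set as the call begins (left out, the last holds). The fingers move at their own pace and stop on an object; the grip force is fixed at half the most. Time passes only in rows, so rows that repeat a pose let the fingers close. It gives the time, the measured TCP pose, the force and the opening at its end, in the units of the state.
- get_obs(): the state, without advancing time (a new reading comes with each control period).
- viewer.camera(name): name is "scene" or "top" or "wrist"; returns (picture, depth): 420x560x3 uint8, red, green, blue; 420x560 float32, m along the optical axis (not along the pixel's ray), 0 where there is no reading.
- viewer.get_calibration(name): a dict with "intrinsics" (3x3 intrinsics, pixels), "origin" and "attitude" of the camera in the world. Camera axes: x right, y up, looking along -z (the intrinsics and any distortion apply to the point x, -y, -z); pixel columns grow to the right and rows downward; lengths in m; the calibration is good to about 2 mm. A picture is of the moment at which its call begins: read the wrist's pose just before it. get_calibration takes no time and is no camera call; for the wrist camera it gives the pose at the moment of the call.
- workorder.hand_in(): hands the job in, once; it reports no verdict.
The state is a dict: "time_s": time; "q": joint angles; "dq": joint speeds; "joint_efforts": joint torques, N m; "eef_pos": TCP position; "eef_rot": TCP orientation; "wrist_force": force on the tool from outside, world axes, zero at the start; "torque": the same for the moment, N m; "opening": opening from 0.0 (shut) to 1.0 (fully open).
Only numpy, scipy, OpenCV 4.12 (cv2) and the standard library are available. Lean on these libraries where they do the work, as an engineer would, in place of code of your own. Each camera call takes 0.05 s, during which the arm holds its last target.

## Working session

There is one attempt and no reset: what is moved stays moved. The work goes in short steps, Python scripts to look and compute and a tool call to move; the robot and the scene stay as the last step left them, time stands still between calls to the robot, and variables do not carry over. Pictures are saved under pics/ and viewed, and the job is handed in when it is done.

Besides the shell and the picture viewer there is one more tool, called as a command line: name --argument value ..., lists and objects as JSON in quotes. move_arm: Moves the arm, as the interface text tells. Its arguments: {"type":"object","properties":{"increments":{"type":"array"},"gripper":{"type":"number"}},"required":["increments"]}

```bash
mkdir -p pics; python3 - <<'E'
from bench import get_obs, viewer, ctrl
import cv2,numpy as np
print(get_obs()); print(ctrl.grip_point_offset)
for n in ["scene","top"]:
    c=viewer.get_calibration(n); print(n,c)
    p,d=viewer.camera(n); cv2.imwrite(f"pics/{n}0.png",p[:,:,::-1]); np.savez(f"{n}0.npz",p=p,d=d,K=c["intrinsics"],o=c["origin"],a=c["attitude"])
E
```

```text
{'time_s': 0.0, 'q': array([-1.41328132e+00,  1.81562376e-01,  1.60798255e+00, -1.99780972e-05,
        1.35383521e+00, -2.06310839e-01]), 'dq': array([-1.46970505e-03, -9.07635302e-04,  7.21723495e-04, -5.11662744e-05,
       -8.90572364e-04,  1.87699310e-04]), 'joint_efforts': array([ 8.02919913e-04, -4.44869363e+01, -3.51333261e+01, -2.64135788e-04,
        8.89063842e-03,  1.30553624e-05]), 'eef_pos': array([ 0.20453088, -0.53680125,  0.23038448]), 'eef_rot': array([-6.40473138e-04,  8.23363587e-01, -5.67513528e-01, -6.23427327e-04]), 'wrist_force': array([-0.00487853,  0.66524303,  0.08580775]), 'torque': array([-0.02080256, -0.03140355, -0.05323035]), 'opening': 1.000995958160061}
0.0187
scene {'intrinsics': array([[382.11106134,   0.        , 275.35970047],
       [  0.        , 382.11106134, 209.63200819],
       [  0.        ,   0.        ,   1.        ]]), 'origin': array([ 0.34697142, -0.7954527 ,  0.75560321]), 'attitude': array([ 0.91210736,  0.3420046 , -0.07220587, -0.2141946 ])}
top {'intrinsics': array([[516.07559232,   0.        , 280.2900642 ],
       [  0.        , 516.07559232, 212.12642886],
       [  0.        ,   0.        ,   1.        ]]), 'origin': array([ 0.35833022, -0.30891962,  0.9627821 ]), 'attitude': array([ 0.74475157,  0.08534594, -0.07404822, -0.65770665])}
```

View pics/scene0.png

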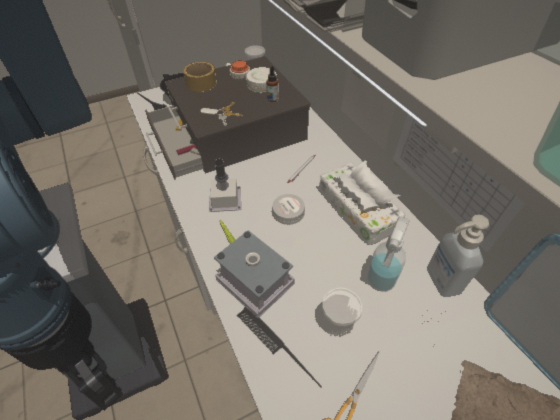

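View pics/top0.png

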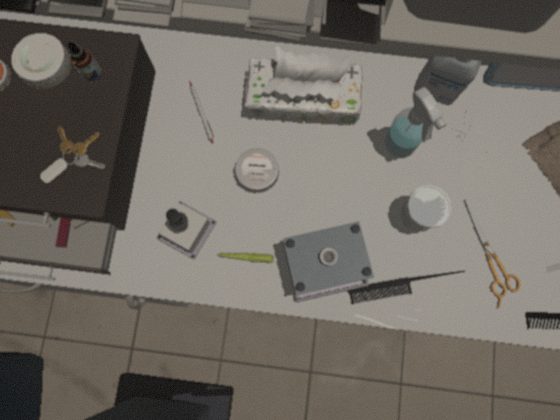

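The scene view shows the holder with the black rod at about (222,185) and the stand at (255,268), with its stub mouth at (253,259). In the top view the rod top is near (176,219), the holder near (186,230) and the stub mouth near (328,257).

```bash
cat > h.py <<'E'
import numpy as np,cv2
from scipy.spatial.transform import Rotation as R
def rot(q): return R.from_quat([q[1],q[2],q[3],q[0]]).as_matrix()
class V:
    def __init__(s,f):
        z=np.load(f); s.p,s.d,s.K,s.o,s.a=[z[k] for k in "pdKoa"]; s.Rm=rot(s.a)
    def dir(s,u,v):
        u=np.asarray(u,float);v=np.asarray(v,float)
        x=(u-s.K[0,2])/s.K[0,0]; y=(v-s.K[1,2])/s.K[1,1]
        return np.stack([x,-y,-np.ones_like(x)],-1)@s.Rm.T
    def plane(s,u,v,z):
        d=s.dir(u,v); return s.o+d*((z-s.o[2])/d[...,2])[...,None]
    def pts(s):
        v,u=np.mgrid[:s.d.shape[0],:s.d.shape[1]]
        return s.o+s.dir(u,v)*s.d[...,None]
    def proj(s,P):
        c=(np.asarray(P)-s.o)@s.Rm; return np.stack([s.K[0,2]+s.K[0,0]*c[...,0]/-c[...,2], s.K[1,2]+s.K[1,1]*-c[...,1]/-c[...,2]],-1)
E
python3 - <<'E'
from h import *
for n,rois in (("top",[(140,190,100,90),(270,210,120,100)]),("scene",[(195,145,60,75),(205,220,100,95)])):
    v=V(n+"0.npz")
    P=v.pts()
    for i,(x,y,w,h) in enumerate(rois):
        im=v.p[y:y+h,x:x+w,::-1]; im=cv2.convertScaleAbs(im,alpha=1.6)
        s=6; cv2.imwrite(f"pics/{n}_c{i}.png",cv2.resize(im,None,fx=s,fy=s,interpolation=cv2.INTER_CUBIC))
v=V("top0.npz");P=v.pts()
for u,vv in [(176,218),(186,240),(300,250),(328,250),(257,170),(120,250),(220,120),(240,200)]: print((u,vv),P[vv,u].round(4))
E
```

```text
(176, 218) [ 0.5157 -0.1159  0.139 ]
(186, 240) [ 0.4954 -0.1192  0.0478]
(300, 250) [ 0.4975 -0.3241  0.0803]
(328, 250) [ 0.5015 -0.3711  0.0926]
(257, 170) [ 0.6489 -0.2261  0.024 ]
(120, 250) [ 0.4688  0.0123 -0.004 ]
(220, 120) [ 0.7517 -0.1363 -0.0023]
(240, 200) [ 0.592  -0.1998  0.0019]
```

```bash
python3 - <<'E'
import cv2,numpy as np
a=[cv2.imread(f"pics/{n}") for n in ("top_c0.png","top_c1.png","scene_c0.png","scene_c1.png")]
for i,x in enumerate(a): print(x.shape)
E
```

```text
(540, 600, 3)
(600, 720, 3)
(450, 360, 3)
(570, 600, 3)
```

View pics/top_c0.png

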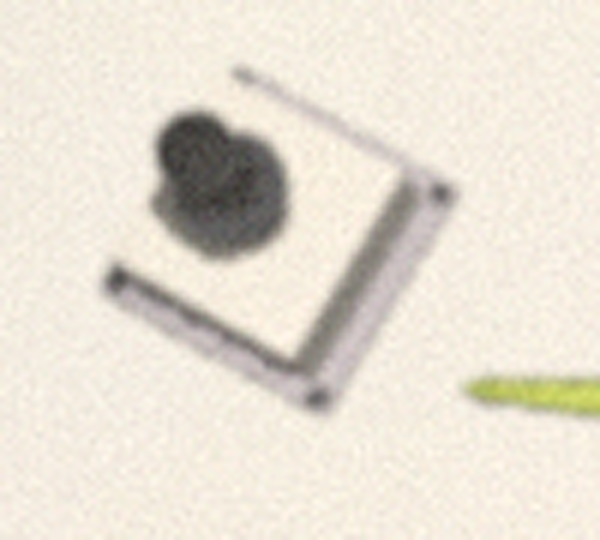

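View pics/top_c1.png

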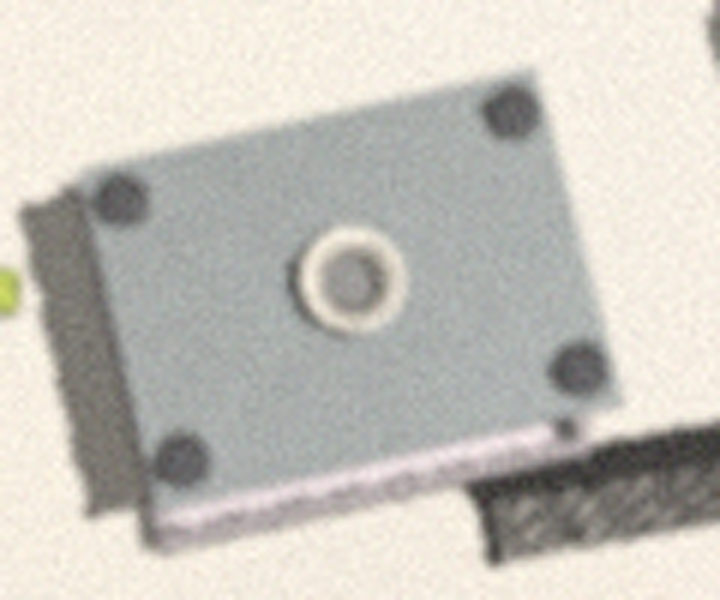

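View pics/scene_c0.png

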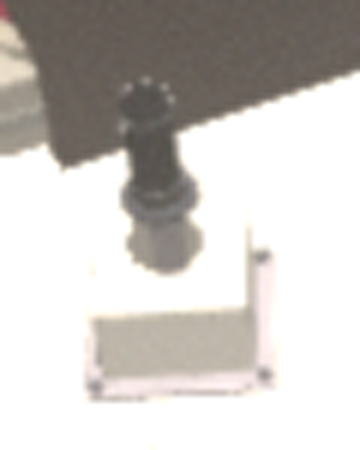

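View pics/scene_c1.png

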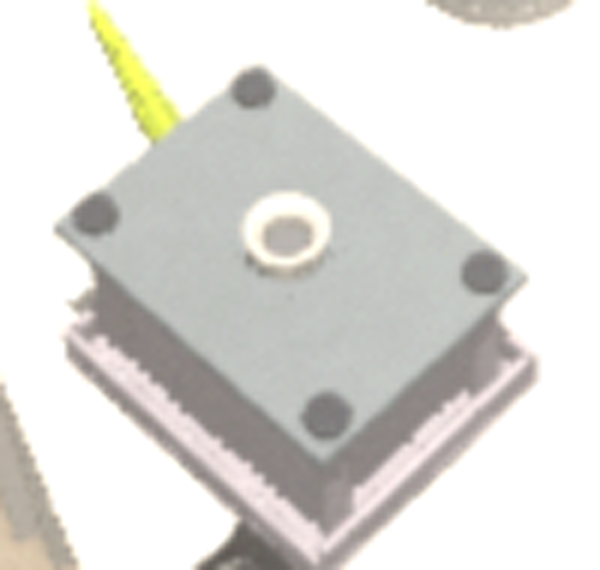

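```bash
python3 - <<'E'
from h import *
T=V("top0.npz");S=V("scene0.npz")
def px(X,Y,x,y): return (X+.5)/6-.5+x,(Y+.5)/6-.5+y
t=px(353,279,270,210); s=px(287,230,205,220)
print("mouth",T.plane(*t,.095),S.plane(*s,.095))
t=px(194,146,140,190); s=px(148,104,195,145)
print("rodtop",T.plane(*t,.138),S.plane(*s,.138))
# holder via foot corners z=.005 (top)
c=[px(*a,140,190) for a in((240,72),(443,192),(318,399),(116,278))]
w=np.array([T.plane(*a,.005) for a in c]);print("foot",w.round(4),w.mean(0))
c=[px(*a,270,210) for a in((121,199),(511,110),(579,367),(181,459))]
w=np.array([T.plane(*a,.089) for a in c]);print("nuts",w.round(4),w.mean(0))
P=T.pts()
for v in (170,200,215,230,250): print(v,[(u,P[v,u].round(3).tolist()) for u in (100,112,124,130,136)])
E
```

```text
mouth [ 0.49083815 -0.37271873  0.095     ] [ 0.48989057 -0.37410254  0.095     ]
rodtop [ 0.52178554 -0.10782479  0.138     ] [ 0.52076819 -0.11340181  0.138     ]
foot [[ 0.5738 -0.0858  0.005 ]
 [ 0.5432 -0.1561  0.005 ]
 [ 0.4732 -0.1275  0.005 ]
 [ 0.5032 -0.0583  0.005 ]] [ 0.52334206 -0.10694567  0.005     ]
nuts [[ 0.5064 -0.305   0.089 ]
 [ 0.546  -0.4132  0.089 ]
 [ 0.4748 -0.439   0.089 ]
 [ 0.4353 -0.3306  0.089 ]] [ 0.49062797 -0.37194224  0.089     ]
170 [(100, [0.582, 0.026, 0.134]), (112, [0.585, 0.006, 0.135]), (124, [0.605, 0.008, 0.071]), (130, [0.614, 0.007, 0.042]), (136, [0.624, 0.007, 0.01])]
200 [(100, [0.531, 0.015, 0.135]), (112, [0.541, 0.009, 0.099]), (124, [0.557, 0.009, 0.038]), (130, [0.565, 0.008, 0.007]), (136, [0.567, -0.001, 0.001])]
215 [(100, [0.506, 0.01, 0.134]), (112, [0.517, 0.008, 0.087]), (124, [0.532, 0.009, 0.022]), (130, [0.538, 0.006, -0.002]), (136, [0.538, -0.007, 0.001])]
230 [(100, [0.499, 0.05, 0.016]), (112, [0.498, 0.02, 0.038]), (124, [0.506, 0.008, 0.008]), (130, [0.509, 0.001, -0.004]), (136, [0.51, -0.012, -0.0])]
250 [(100, [0.462, 0.043, 0.016]), (112, [0.464, 0.019, 0.02]), (124, [0.469, 0.003, 0.0]), (130, [0.47, -0.009, 0.004]), (136, [0.472, -0.018, -0.003])]
```

move_arm --increments '[{"tx":-0.007,"ty":-0.011,"tz":0},{"tx":-0.022,"ty":-0.034,"tz":-0.002},{"tx":-0.04,"ty":-0.0625,"tz":-0.004},{"tx":-0.06,"ty":-0.094,"tz":-0.006},{"tx":-0.08,"ty":-0.125,"tz":-0.008},{"tx":-0.1,"ty":-0.156,"tz":-0.01},{"tx":-0.12,"ty":-0.1875,"tz":-0.012},{"tx":-0.14,"ty":-0.219,"tz":-0.014},{"tx":-0.16,"ty":-0.25,"tz":-0.016},{"tx":-0.18,"ty":-0.281,"tz":-0.018},{"tx":-0.2,"ty":-0.3125,"tz":-0.02},{"tx":-0.22,"ty":-0.344,"tz":-0.02},{"tx":-0.24,"ty":-0.375,"tz":-0.02},{"tx":-0.26,"ty":-0.406,"tz":-0.02},{"tx":-0.274,"ty":-0.428,"tz":-0.02},{"tx":-0.283,"ty":-0.442,"tz":-0.02},{"tx":-0.287,"ty":-0.4485,"tz":-0.02},{"tx":-0.287,"ty":-0.4485,"tz":-0.02}]'

```text
validation failed for argument at $.in...
```

```bash
cat > cap.py <<'E'
import sys
from bench import get_obs, viewer
import cv2,numpy as np
for n,f in zip(sys.argv[1::2],sys.argv[2::2]):
    o=get_obs(); c=viewer.get_calibration(n); p,d=viewer.camera(n)
    cv2.imwrite(f"pics/{f}.png",p[:,:,::-1]); np.savez(f"{f}.npz",p=p,d=d,K=c["intrinsics"],o=c["origin"],a=c["attitude"])
    print(n,o["time_s"],o["eef_pos"].round(4),o["eef_rot"].round(5),o["wrist_force"].round(2),o["opening"].round(3),c["origin"].round(4))
E
python3 cap.py wrist w1
```

```text
Traceback (most recent call last):
  File "cap.py", line 7, in <module>
    print(n,o["time_s"],o["eef_pos"].round(4),o["eef_rot"].round(5),o["wrist_force"].round(2),o["opening"].round(3),c["origin"].round(4))
                                                                                              ^^^^^^^^^^^^^^^^^^
AttributeError: 'float' object has no attribute 'round'
```

View pics/w1.png

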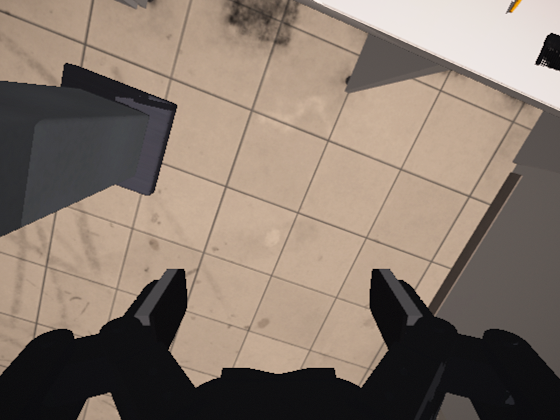

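The move was refused and the arm has not moved; the wrist picture shows only the floor. I'll retry with all four keys in every row.

move_arm --increments '[{"tx":-0.007,"ty":-0.011,"tz":0.0,"turn":0.0},{"tx":-0.022,"ty":-0.034,"tz":-0.002,"turn":0.0},{"tx":-0.04,"ty":-0.0625,"tz":-0.004,"turn":0.0},{"tx":-0.06,"ty":-0.094,"tz":-0.006,"turn":0.0},{"tx":-0.08,"ty":-0.125,"tz":-0.008,"turn":0.0},{"tx":-0.1,"ty":-0.156,"tz":-0.01,"turn":0.0},{"tx":-0.12,"ty":-0.1875,"tz":-0.012,"turn":0.0},{"tx":-0.14,"ty":-0.219,"tz":-0.014,"turn":0.0},{"tx":-0.16,"ty":-0.25,"tz":-0.016,"turn":0.0},{"tx":-0.18,"ty":-0.281,"tz":-0.018,"turn":0.0},{"tx":-0.2,"ty":-0.3125,"tz":-0.02,"turn":0.0},{"tx":-0.22,"ty":-0.344,"tz":-0.02,"turn":0.0},{"tx":-0.24,"ty":-0.375,"tz":-0.02,"turn":0.0},{"tx":-0.26,"ty":-0.406,"tz":-0.02,"turn":0.0},{"tx":-0.274,"ty":-0.428,"tz":-0.02,"turn":0.0},{"tx":-0.283,"ty":-0.442,"tz":-0.02,"turn":0.0},{"tx":-0.287,"ty":-0.4485,"tz":-0.02,"turn":0.0},{"tx":-0.287,"ty":-0.4485,"tz":-0.02,"turn":0.0}]'

```text
time_s: 1.65
eef_pos: [0.5219, -0.1077, 0.2511]
eef_rot: [-0.0, 0.824, -0.566, -0.0]
wrist_force: [-0.8, -1.2, -0.1]
opening: 0.998
```

```bash
sed -i 's/o\["opening"\].round(3)/round(float(o["opening"]),3)/' cap.py
python3 cap.py wrist w2
```

```text
wrist 1.65 [ 0.5219 -0.1077  0.2511] [-1.1000e-04  8.2411e-01 -5.6643e-01 -2.5000e-04] [-0.76 -1.17 -0.1 ] 0.998 [ 0.594  -0.0795  0.3948]
```

View pics/w2.png

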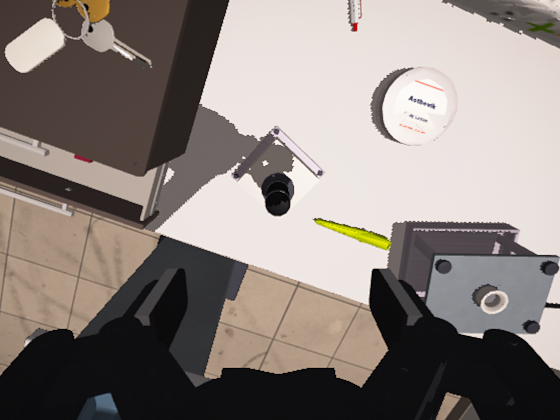

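The wrist view shows the rod's black handle top at about (277,205), its holder behind it and the stub mouth at (492,300). I'll use these to triangulate.

```bash
python3 - <<'E'
from h import *
W=V("w2.npz");print(W.K[0,0],W.K[:2,2])
for i,(x,y,w,h) in enumerate([(220,115,120,110),(460,270,70,60)]):
    im=cv2.convertScaleAbs(W.p[y:y+h,x:x+w,::-1],alpha=1.5,beta=30); cv2.imwrite(f"pics/w2c{i}.png",cv2.resize(im,None,fx=5,fy=5,interpolation=cv2.INTER_CUBIC))
E
```

```text
316.1309484896718 [277.92980291 210.18464959]
```

View pics/w2c0.png

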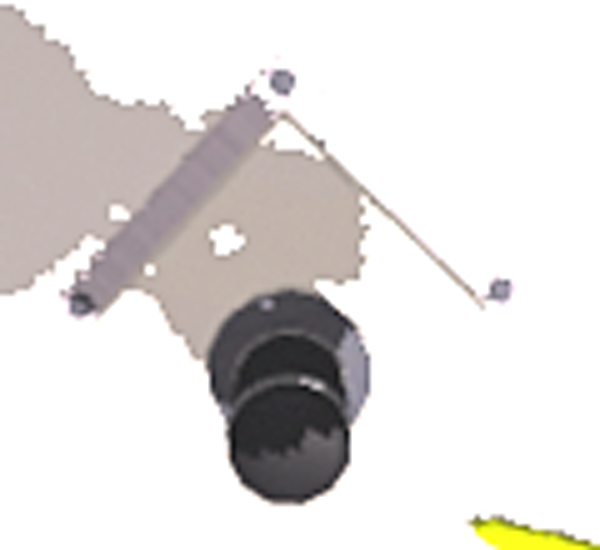

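View pics/w2c1.png

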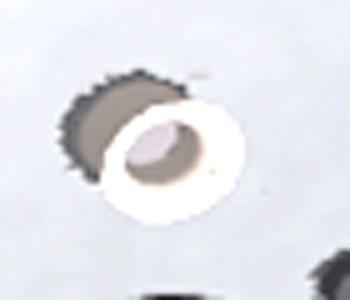

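```bash
python3 - <<'E'
from h import *
W=V("w2.npz");T=V("top0.npz");S=V("scene0.npz")
def px(X,Y,x,y,s): return (X+.5)/s-.5+x,(Y+.5)/s-.5+y
p=px(289,440,220,115,5); print("top",p,W.plane(*p,.138), "r",61/5/316*(W.o[2]-.138))
p=px(289,368,220,115,5); print("collar",W.plane(*p,.085),"r",81/5/316*(W.o[2]-.085))
m=px(174,161,460,270,5); print("mouth",W.plane(*m,.095))
c=px(223,197,140,190,6); print("collar top cam",T.plane(*c,.085))
c=px(160,194,195,145,6); print("collar scene",S.plane(*c,.085))
def tri(obs):
    A=np.zeros((3,3));b=np.zeros(3)
    for v,p in obs:
        d=v.dir(*p);d/=np.linalg.norm(d);M=np.eye(3)-np.outer(d,d);A+=M;b+=M@v.o
    return np.linalg.solve(A,b)
print("tri mouth",tri([(T,px(353,279,270,210,6)),(S,px(287,230,205,220,6)),(W,m)]))
print("tri top",tri([(T,px(194,146,140,190,6)),(W,px(289,440,220,115,5))]))
E
```

```text
top (277.4, 202.6) [ 0.52312258 -0.1059272   0.138     ] r 0.009913366661993649
collar [ 0.52259437 -0.10596669  0.085     ] r 0.015880739421061912
mouth [ 0.49082268 -0.37311863  0.095     ]
collar top cam [ 0.51838199 -0.10582882  0.085     ]
collar scene [ 0.52034151 -0.10991257  0.085     ]
tri mouth [ 0.49056671 -0.37327634  0.09432518]
tri top [ 0.52231525 -0.10660708  0.13425745]
```

move_arm --increments '[{"tx":-0.0005,"ty":-0.0005,"tz":0.01,"turn":0.0},{"tx":-0.001,"ty":-0.0015,"tz":0.03,"turn":0.0},{"tx":-0.001,"ty":-0.0015,"tz":0.055,"turn":0.0},{"tx":-0.001,"ty":-0.0015,"tz":0.08,"turn":0.0},{"tx":-0.001,"ty":-0.0015,"tz":0.105,"turn":0.0},{"tx":-0.001,"ty":-0.0015,"tz":0.13,"turn":0.0},{"tx":-0.001,"ty":-0.0015,"tz":0.148,"turn":0.0},{"tx":-0.001,"ty":-0.0015,"tz":0.156,"turn":0.0},{"tx":-0.001,"ty":-0.0015,"tz":0.158,"turn":0.0},{"tx":-0.001,"ty":-0.0015,"tz":0.158,"turn":0.0}]'

```text
time_s: 2.53
eef_pos: [0.5222, -0.1087, 0.093]
eef_rot: [0.0, 0.823, -0.568, -0.0]
wrist_force: [0.6, 0.5, -0.3]
opening: 1.004
```

move_arm --increments '[{"tx":0.0,"ty":0.0,"tz":0.0,"turn":0.0},{"tx":0.0,"ty":0.0,"tz":0.0,"turn":0.0},{"tx":0.0,"ty":0.0,"tz":0.0,"turn":0.0},{"tx":0.0,"ty":0.0,"tz":0.0,"turn":0.0},{"tx":0.0,"ty":0.0,"tz":0.0,"turn":0.0},{"tx":0.0,"ty":0.0,"tz":0.0,"turn":0.0},{"tx":0.0,"ty":0.0,"tz":0.0,"turn":0.0},{"tx":0.0,"ty":0.0,"tz":0.0,"turn":0.0},{"tx":0.0,"ty":0.0,"tz":0.0,"turn":0.0},{"tx":0.0,"ty":0.0,"tz":0.0,"turn":0.0}]' --gripper 0.0

```text
time_s: 3.37
eef_pos: [0.523, -0.1079, 0.094]
eef_rot: [-0.0, 0.823, -0.567, 0.0]
wrist_force: [-1.2, 1.6, 7.0]
opening: 0.24
```

```bash
python3 cap.py wrist w3
```

```text
wrist 3.3667 [ 0.523  -0.1079  0.094 ] [-2.6000e-04  8.2340e-01 -5.6746e-01  2.2000e-04] [-1.24  1.62  7.03] 0.24 [ 0.5951 -0.0799  0.2377]
```

View pics/w3.png

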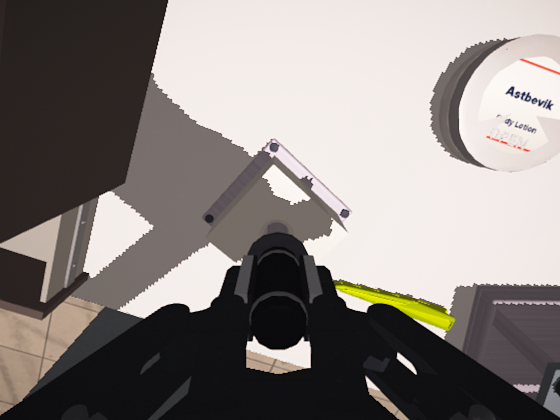

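move_arm --increments '[{"tx":0.0,"ty":0.0,"tz":-0.004,"turn":0.0},{"tx":0.0,"ty":0.0,"tz":-0.012,"turn":0.0},{"tx":0.0,"ty":0.0,"tz":-0.024,"turn":0.0},{"tx":0.0,"ty":0.0,"tz":-0.038,"turn":0.0},{"tx":0.0,"ty":0.0,"tz":-0.053,"turn":0.0},{"tx":0.0,"ty":0.0,"tz":-0.068,"turn":0.0},{"tx":0.0,"ty":0.0,"tz":-0.083,"turn":0.0},{"tx":0.0,"ty":0.0,"tz":-0.098,"turn":0.0},{"tx":0.0,"ty":0.0,"tz":-0.11,"turn":0.0},{"tx":0.0,"ty":0.0,"tz":-0.118,"turn":0.0},{"tx":0.0,"ty":0.0,"tz":-0.122,"turn":0.0},{"tx":0.0,"ty":0.0,"tz":-0.122,"turn":0.0}]'

```text
time_s: 4.42
eef_pos: [0.5231, -0.1083, 0.2164]
eef_rot: [-0.0, 0.823, -0.568, 0.001]
wrist_force: [-0.0, -0.3, -2.0]
opening: 0.244
```

```bash
python3 cap.py wrist w4 scene s4 top t4
```

```text
wrist 4.4167 [ 0.5231 -0.1083  0.2164] [-1.4000e-04  8.2336e-01 -5.6752e-01  8.6000e-04] [-0.01 -0.28 -1.97] 0.244 [ 0.5951 -0.0802  0.3602]
scene 4.4667 [ 0.5227 -0.1081  0.2154] [-2.0000e-05  8.2335e-01 -5.6753e-01  1.3000e-04] [ 0.11  0.1  -1.9 ] 0.24 [ 0.347  -0.7955  0.7556]
top 4.5167 [ 0.5223 -0.108   0.2147] [ 9.0000e-05  8.2334e-01 -5.6755e-01 -4.6000e-04] [ 0.37 -0.34 -1.99] 0.244 [ 0.3583 -0.3089  0.9628]
```

View pics/w4.png

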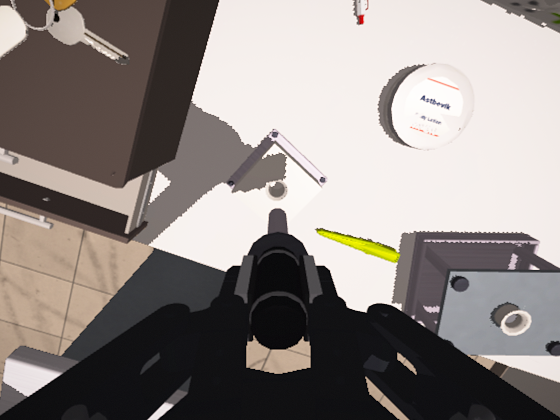

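View pics/s4.png

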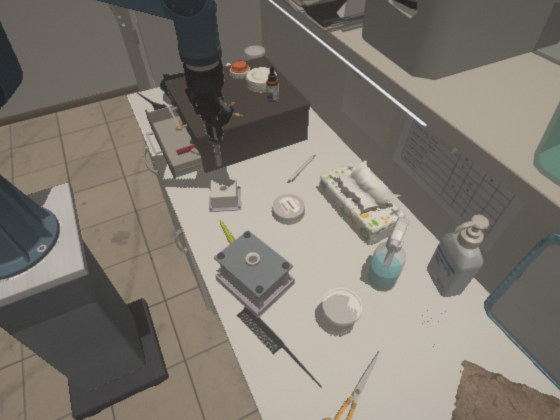

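View pics/t4.png

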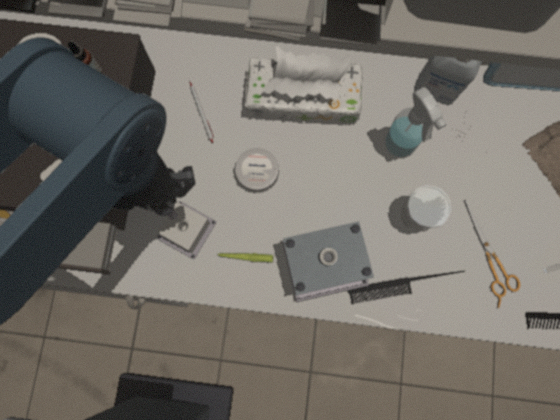

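```bash
python3 - <<'E'
from h import *
W=V("w4.npz");T=V("t4.npz")
for n,v,(x,y,w,h),s in [("w4c0",W,(225,160,110,100),6),("w4c1",W,(480,290,70,60),6),("t4c0",T,(155,195,70,70),7)]:
    im=cv2.convertScaleAbs(v.p[y:y+h,x:x+w,::-1],alpha=1.3,beta=20); cv2.imwrite(f"pics/{n}.png",cv2.resize(im,None,fx=s,fy=s,interpolation=cv2.INTER_CUBIC))
tcp=np.array([.5231,-.1083,.2164]);Rt=rot([-.00014,.82336,-.56752,.00086])
print("cam z in tool",Rt.T@(-W.Rm[:,2]), "cam pos",Rt.T@(W.o-tcp))
for k in (0,-.07,-.088+.0,.0): pass
print("proj tip ideal",W.proj(tcp+Rt@[0,0,.088]),"collar c",W.proj(tcp+Rt@[0,0,.088-.075]),"cap",W.proj(tcp+Rt@[0,0,.088-.132]))
print("r px tip",.007*316/(W.o[2]-.128))
E
```

```text
cam z in tool [-5.92367966e-04  3.05394859e-01  9.52225619e-01] cam pos [-0.00050581 -0.07743    -0.14368676]
proj tip ideal [278.76975752 214.03521615] collar c [279.01833205 257.51772924] cap [279.4075144  325.59641269]
r px tip 9.527118259230644
```

View pics/w4c0.png

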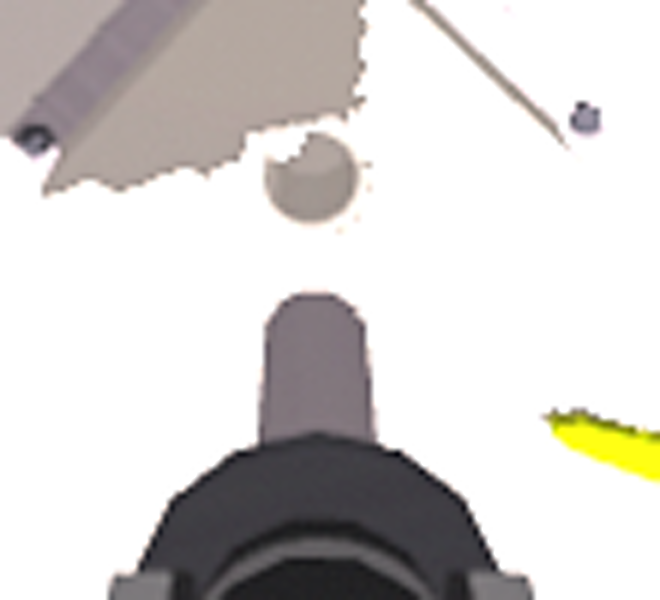

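View pics/w4c1.png

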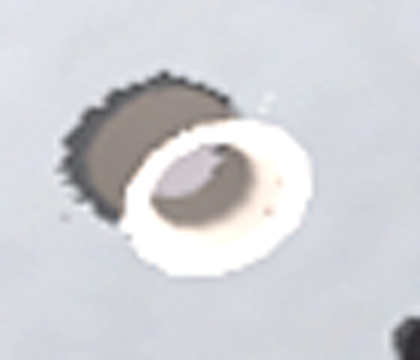

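View pics/t4c0.png

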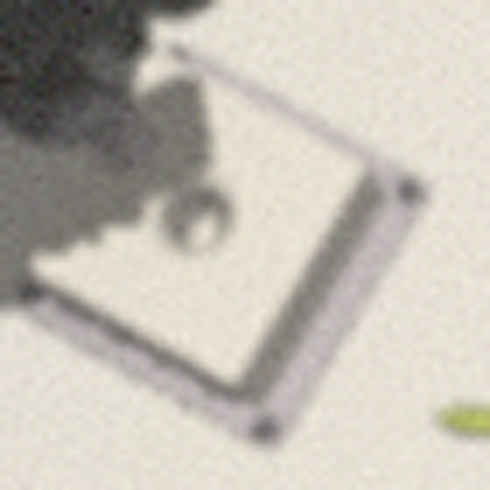

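```bash
python3 - <<'E'
from h import *
W=V("w4.npz");T=V("t4.npz");T0=V("top0.npz")
def px(X,Y,x,y,s): return (X+.5)/s-.5+x,(Y+.5)/s-.5+y
tip=W.plane(*px(315.5,339,225,160,6),.1284)
hole=W.plane(*px(311.5,178,225,160,6),.046)
holeT=T.plane(*px(196,216,155,195,7),.046)
m=W.plane(*px(218,198,480,290,6),.095)
col=W.plane(*px(318,0,225,160,6),.2034)
print("tip",tip,"hole",hole,"holeT",holeT,"mouth",m, "tcp .5231 -.1083")
E
python3 - <<'E'
import sys; sys.path.insert(0,'.')
from h import *
S=V("s4.npz")
x,y,w,h=185,60,80,150
im=cv2.convertScaleAbs(S.p[y:y+h,x:x+w,::-1],alpha=1.6,beta=10); cv2.imwrite("pics/s4c.png",cv2.resize(im,None,fx=4,fy=4,interpolation=cv2.INTER_CUBIC))
E
```

```text
tip [ 0.52123556 -0.10780211  0.1284    ] hole [ 0.5218106  -0.10669961  0.046     ] holeT [ 0.52129291 -0.10822318  0.046     ] mouth [ 0.49057863 -0.37325634  0.095     ] tcp .5231 -.1083
```

View pics/s4c.png

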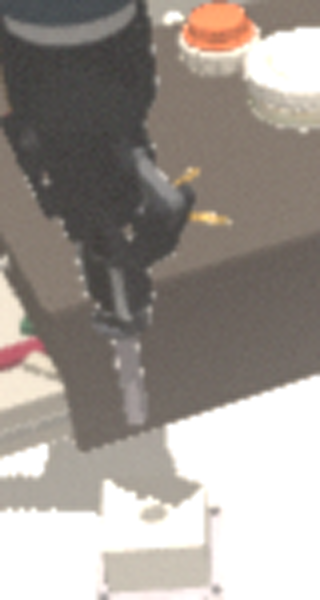

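move_arm --increments '[{"tx":0.006,"ty":0.003,"tz":0.0,"turn":0.0},{"tx":0.02,"ty":0.0105,"tz":0.0,"turn":0.0},{"tx":0.042,"ty":0.022,"tz":0.0,"turn":0.0},{"tx":0.066,"ty":0.034,"tz":0.0,"turn":0.0},{"tx":0.09,"ty":0.0465,"tz":0.0,"turn":0.0},{"tx":0.114,"ty":0.059,"tz":0.0,"turn":0.0},{"tx":0.138,"ty":0.0715,"tz":0.0,"turn":0.0},{"tx":0.162,"ty":0.084,"tz":0.0,"turn":0.0},{"tx":0.186,"ty":0.096,"tz":0.0,"turn":0.0},{"tx":0.208,"ty":0.1075,"tz":0.0,"turn":0.0},{"tx":0.223,"ty":0.1155,"tz":0.0,"turn":0.0},{"tx":0.233,"ty":0.1205,"tz":0.0,"turn":0.0},{"tx":0.2375,"ty":0.123,"tz":0.0,"turn":0.0},{"tx":0.2375,"ty":0.123,"tz":0.0,"turn":0.0},{"tx":0.2375,"ty":0.123,"tz":0.0,"turn":0.0}]'

```text
time_s: 5.82
eef_pos: [0.4924, -0.3729, 0.215]
eef_rot: [-0.0, 0.823, -0.567, -0.0]
wrist_force: [0.7, 1.0, -1.3]
opening: 0.242
```

```bash
python3 cap.py wrist w5 scene s5; python3 - <<'E'
from h import *
for n,f,(x,y,w,h),s in [("w5c","w5.npz",(220,150,120,110),6),("s5c","s5.npz",(205,160,100,130),4)]:
    v=V(f);im=cv2.convertScaleAbs(v.p[y:y+h,x:x+w,::-1],alpha=1.2,beta=10); cv2.imwrite(f"pics/{n}.png",cv2.resize(im,None,fx=s,fy=s,interpolation=cv2.INTER_CUBIC))
E
```

```text
wrist 5.8167 [ 0.4924 -0.3729  0.215 ] [-3.2000e-04  8.2348e-01 -5.6735e-01 -4.0000e-04] [ 0.66  0.95 -1.27] 0.242 [ 0.5645 -0.345   0.3587]
scene 5.8667 [ 0.4925 -0.3727  0.2151] [-2.7000e-04  8.2363e-01 -5.6713e-01 -3.1000e-04] [-0.1   0.46 -0.94] 0.243 [ 0.347  -0.7955  0.7556]
```

View pics/w5c.png

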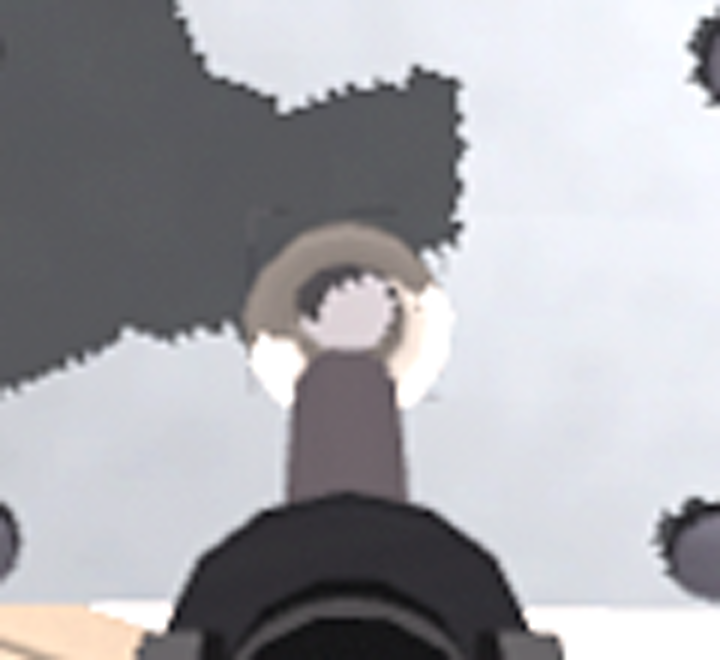

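View pics/s5c.png

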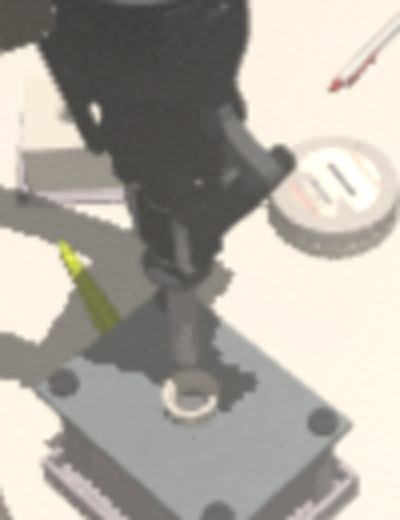

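```bash
python3 - <<'E'
from h import *
W=V("w5.npz")
def px(X,Y,x,y,s): return (X+.5)/s-.5+x,(Y+.5)/s-.5+y
tip=W.plane(*px(349,398,220,150,6),.127)
m=W.plane(*px(350,320,220,150,6),.095)
d=m-tip
Rt=rot([-.00032,.82348,-.56735,-.0004])
print(tip,m,d,Rt.T@d, Rt.T@(tip-[.4924,-.3729,.215]))
# verify predicted outlines
a=np.linspace(0,2*np.pi,60)
im=cv2.resize(W.p[150:260,220:340,::-1],None,fx=6,fy=6,interpolation=cv2.INTER_CUBIC)
for c,r,z,col in((tip,.007,.127,(0,255,0)),(m,.0155,.095,(0,0,255)),(m,.011,.095,(255,0,0)),(m,.0085,.091,(255,0,255))):
    P=np.c_[c[0]+r*np.cos(a),c[1]+r*np.sin(a),0*a+z]; q=W.proj(P); q=((q-[220,150]+.5)*6-.5)
    cv2.polylines(im,[q.round().astype(int)],True,col,1)
cv2.imwrite("pics/w5o.png",im[150:500,150:550])
E
```

```text
[ 0.49056926 -0.37267059  0.127     ] [ 0.49156368 -0.37236769  0.095     ] [ 0.00099442  0.0003029  -0.032     ] [ 0.00010391 -0.00103474  0.03199999] [-0.0007766   0.00163535  0.08800072]
```

View pics/w5o.png

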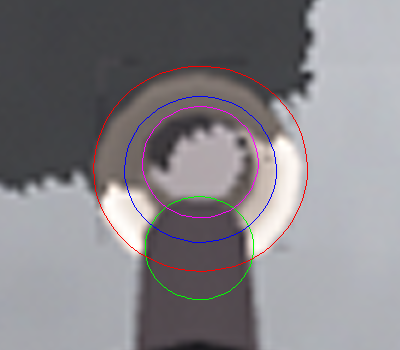

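move_arm --increments '[{"tx":0.0,"ty":-0.001,"tz":0.003,"turn":0.0},{"tx":0.0,"ty":-0.001,"tz":0.01,"turn":0.0},{"tx":0.0,"ty":-0.001,"tz":0.018,"turn":0.0},{"tx":0.0,"ty":-0.001,"tz":0.025,"turn":0.0},{"tx":0.0,"ty":-0.001,"tz":0.029,"turn":0.0},{"tx":0.0,"ty":-0.001,"tz":0.03,"turn":0.0},{"tx":0.0,"ty":-0.001,"tz":0.03,"turn":0.0}]'

```text
time_s: 6.5
eef_pos: [0.4929, -0.3732, 0.1845]
eef_rot: [-0.0, 0.823, -0.568, -0.001]
wrist_force: [1.0, 0.7, -2.1]
opening: 0.244
```

```bash
python3 cap.py wrist w6; python3 - <<'E'
from h import *
for n,f,(x,y,w,h),s in [("w6c","w6.npz",(220,150,120,110),6)]:
    v=V(f);im=cv2.convertScaleAbs(v.p[y:y+h,x:x+w,::-1],alpha=1.2,beta=10); cv2.imwrite(f"pics/{n}.png",cv2.resize(im,None,fx=s,fy=s,interpolation=cv2.INTER_CUBIC))
E
```

```text
wrist 6.5 [ 0.4929 -0.3732  0.1845] [-1.6000e-04  8.2332e-01 -5.6757e-01 -6.5000e-04] [ 0.99  0.71 -2.11] 0.244 [ 0.5652 -0.3453  0.3281]
```

View pics/w6c.png

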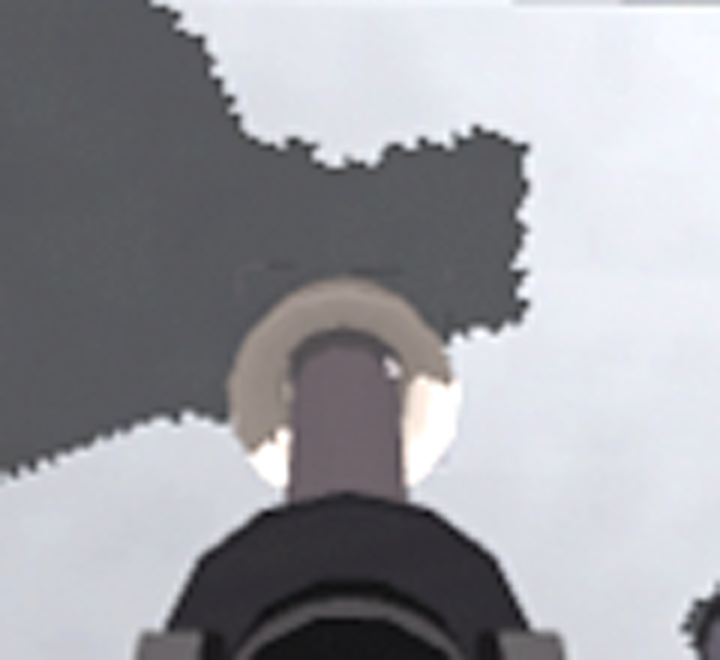

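move_arm --increments '[{"tx":0.0,"ty":0.0,"tz":0.001,"turn":0.0},{"tx":0.0,"ty":0.0,"tz":0.002,"turn":0.0},{"tx":0.0,"ty":0.0,"tz":0.003,"turn":0.0},{"tx":0.0,"ty":0.0,"tz":0.004,"turn":0.0},{"tx":0.0,"ty":0.0,"tz":0.005,"turn":0.0},{"tx":0.0,"ty":0.0,"tz":0.006,"turn":0.0},{"tx":0.0,"ty":0.0,"tz":0.0065,"turn":0.0},{"tx":0.0,"ty":0.0,"tz":0.0068,"turn":0.0}]'

```text
time_s: 7.22
eef_pos: [0.4931, -0.3734, 0.1784]
eef_rot: [-0.0, 0.823, -0.568, -0.0]
wrist_force: [-0.6, -0.0, -0.2]
opening: 0.243
```

move_arm --increments '[{"tx":0.0,"ty":0.0,"tz":0.00025,"turn":0.0},{"tx":0.0,"ty":0.0,"tz":0.0005,"turn":0.0},{"tx":0.0,"ty":0.0,"tz":0.00075,"turn":0.0},{"tx":0.0,"ty":0.0,"tz":0.001,"turn":0.0},{"tx":0.0,"ty":0.0,"tz":0.00125,"turn":0.0},{"tx":0.0,"ty":0.0,"tz":0.0015,"turn":0.0},{"tx":0.0,"ty":0.0,"tz":0.00175,"turn":0.0},{"tx":0.0,"ty":0.0,"tz":0.002,"turn":0.0},{"tx":0.0,"ty":0.0,"tz":0.00225,"turn":0.0},{"tx":0.0,"ty":0.0,"tz":0.0025,"turn":0.0}]'

```text
time_s: 8.05
eef_pos: [0.4932, -0.3735, 0.1759]
eef_rot: [-0.0, 0.823, -0.568, -0.0]
wrist_force: [-0.1, -0.5, -0.5]
opening: 0.246
```

move_arm --increments '[{"tx":0.0,"ty":0.0,"tz":0.00025,"turn":0.0},{"tx":0.0,"ty":0.0,"tz":0.0005,"turn":0.0},{"tx":0.0,"ty":0.0,"tz":0.00075,"turn":0.0},{"tx":0.0,"ty":0.0,"tz":0.001,"turn":0.0},{"tx":0.0,"ty":0.0,"tz":0.00125,"turn":0.0},{"tx":0.0,"ty":0.0,"tz":0.0015,"turn":0.0},{"tx":0.0,"ty":0.0,"tz":0.00175,"turn":0.0},{"tx":0.0,"ty":0.0,"tz":0.002,"turn":0.0},{"tx":0.0,"ty":0.0,"tz":0.00225,"turn":0.0},{"tx":0.0,"ty":0.0,"tz":0.0025,"turn":0.0}]'

```text
time_s: 8.88
eef_pos: [0.4932, -0.3735, 0.1734]
eef_rot: [-0.0, 0.823, -0.568, -0.0]
wrist_force: [0.2, 0.2, -1.5]
opening: 0.244
```

move_arm --increments '[{"tx":0.0,"ty":0.0,"tz":0.00025,"turn":0.0},{"tx":0.0,"ty":0.0,"tz":0.0005,"turn":0.0},{"tx":0.0,"ty":0.0,"tz":0.00075,"turn":0.0},{"tx":0.0,"ty":0.0,"tz":0.001,"turn":0.0},{"tx":0.0,"ty":0.0,"tz":0.00125,"turn":0.0},{"tx":0.0,"ty":0.0,"tz":0.0015,"turn":0.0},{"tx":0.0,"ty":0.0,"tz":0.00175,"turn":0.0},{"tx":0.0,"ty":0.0,"tz":0.002,"turn":0.0}]'

```text
time_s: 9.55
eef_pos: [0.4935, -0.3737, 0.1723]
eef_rot: [0.0, 0.823, -0.568, 0.001]
wrist_force: [-1.8, 1.6, 6.4]
opening: 0.243
```

move_arm --increments '[{"tx":0.0,"ty":0.0,"tz":0.00025,"turn":0.0},{"tx":0.0,"ty":0.0,"tz":0.0005,"turn":0.0},{"tx":0.0,"ty":0.0,"tz":0.00075,"turn":0.0},{"tx":0.0,"ty":0.0,"tz":0.001,"turn":0.0},{"tx":0.0,"ty":0.0,"tz":0.00125,"turn":0.0},{"tx":0.0,"ty":0.0,"tz":0.0015,"turn":0.0}]'

```text
time_s: 10.05
eef_pos: [0.4936, -0.3738, 0.1715]
eef_rot: [0.0, 0.823, -0.567, 0.001]
wrist_force: [-1.7, 2.2, 8.2]
opening: 0.239
```

move_arm --increments '[{"tx":0.0,"ty":0.0,"tz":0.00025,"turn":0.0},{"tx":0.0,"ty":0.0,"tz":0.0005,"turn":0.0},{"tx":0.0,"ty":0.0,"tz":0.00075,"turn":0.0},{"tx":0.0,"ty":0.0,"tz":0.001,"turn":0.0},{"tx":0.0,"ty":0.0,"tz":0.00125,"turn":0.0},{"tx":0.0,"ty":0.0,"tz":0.0015,"turn":0.0}]'

```text
time_s: 10.55
eef_pos: [0.4937, -0.3739, 0.1703]
eef_rot: [0.0, 0.823, -0.567, 0.001]
wrist_force: [-2.5, 2.0, 9.2]
opening: 0.238
```

move_arm --increments '[{"tx":0.0,"ty":0.0,"tz":0.00025,"turn":0.0},{"tx":0.0,"ty":0.0,"tz":0.0005,"turn":0.0},{"tx":0.0,"ty":0.0,"tz":0.00075,"turn":0.0},{"tx":0.0,"ty":0.0,"tz":0.001,"turn":0.0},{"tx":0.0,"ty":0.0,"tz":0.00125,"turn":0.0},{"tx":0.0,"ty":0.0,"tz":0.0015,"turn":0.0}]'

```text
time_s: 11.05
eef_pos: [0.4936, -0.374, 0.1691]
eef_rot: [0.0, 0.823, -0.567, 0.001]
wrist_force: [-2.9, 2.2, 12.2]
opening: 0.242
```

move_arm --increments '[{"tx":0.0,"ty":0.0,"tz":0.00025,"turn":0.0},{"tx":0.0,"ty":0.0,"tz":0.0005,"turn":0.0},{"tx":0.0,"ty":0.0,"tz":0.00075,"turn":0.0},{"tx":0.0,"ty":0.0,"tz":0.001,"turn":0.0},{"tx":0.0,"ty":0.0,"tz":0.00125,"turn":0.0},{"tx":0.0,"ty":0.0,"tz":0.0015,"turn":0.0}]'

```text
time_s: 11.55
eef_pos: [0.4937, -0.3741, 0.1679]
eef_rot: [0.0, 0.823, -0.567, 0.001]
wrist_force: [-2.6, 2.6, 13.4]
opening: 0.238
```

move_arm --increments '[{"tx":0.0,"ty":0.0,"tz":0.00025,"turn":0.0},{"tx":0.0,"ty":0.0,"tz":0.0005,"turn":0.0},{"tx":0.0,"ty":0.0,"tz":0.00075,"turn":0.0},{"tx":0.0,"ty":0.0,"tz":0.001,"turn":0.0},{"tx":0.0,"ty":0.0,"tz":0.00125,"turn":0.0},{"tx":0.0,"ty":0.0,"tz":0.0015,"turn":0.0}]'

```text
time_s: 12.05
eef_pos: [0.4937, -0.3742, 0.1663]
eef_rot: [0.0, 0.823, -0.567, 0.001]
wrist_force: [-4.0, 2.4, 13.6]
opening: 0.242
```

move_arm --increments '[{"tx":-0.0001,"ty":0.0001,"tz":0.0002,"turn":0.0},{"tx":-0.0002,"ty":0.0002,"tz":0.0004,"turn":0.0},{"tx":-0.0003,"ty":0.0003,"tz":0.0006,"turn":0.0},{"tx":-0.0004,"ty":0.0003,"tz":0.0008,"turn":0.0},{"tx":-0.0005,"ty":0.0004,"tz":0.001,"turn":0.0},{"tx":-0.0006,"ty":0.0004,"tz":0.0012,"turn":0.0}]'

```text
time_s: 12.55
eef_pos: [0.4929, -0.3735, 0.1633]
eef_rot: [0.0, 0.823, -0.568, 0.001]
wrist_force: [0.4, -1.5, 1.4]
opening: 0.239
```

move_arm --increments '[{"tx":0.0,"ty":0.0,"tz":0.00025,"turn":0.0},{"tx":0.0,"ty":0.0,"tz":0.0005,"turn":0.0},{"tx":0.0,"ty":0.0,"tz":0.00075,"turn":0.0},{"tx":0.0,"ty":0.0,"tz":0.001,"turn":0.0},{"tx":0.0,"ty":0.0,"tz":0.00125,"turn":0.0},{"tx":0.0,"ty":0.0,"tz":0.0015,"turn":0.0}]'

```text
time_s: 13.05
eef_pos: [0.4926, -0.373, 0.1611]
eef_rot: [-0.0, 0.823, -0.568, -0.0]
wrist_force: [-0.1, -1.5, 1.2]
opening: 0.248
```

move_arm --increments '[{"tx":0.0,"ty":0.0,"tz":0.00025,"turn":0.0},{"tx":0.0,"ty":0.0,"tz":0.0005,"turn":0.0},{"tx":0.0,"ty":0.0,"tz":0.00075,"turn":0.0},{"tx":0.0,"ty":0.0,"tz":0.001,"turn":0.0},{"tx":0.0,"ty":0.0,"tz":0.00125,"turn":0.0},{"tx":0.0,"ty":0.0,"tz":0.0015,"turn":0.0}]'

```text
time_s: 13.55
eef_pos: [0.4925, -0.3728, 0.1597]
eef_rot: [-0.0, 0.823, -0.568, -0.0]
wrist_force: [0.1, -0.5, 1.0]
opening: 0.243
```

move_arm --increments '[{"tx":0.0,"ty":0.0,"tz":0.00025,"turn":0.0},{"tx":0.0,"ty":0.0,"tz":0.0005,"turn":0.0},{"tx":0.0,"ty":0.0,"tz":0.00075,"turn":0.0},{"tx":0.0,"ty":0.0,"tz":0.001,"turn":0.0},{"tx":0.0,"ty":0.0,"tz":0.00125,"turn":0.0},{"tx":0.0,"ty":0.0,"tz":0.0015,"turn":0.0}]'

```text
time_s: 14.05
eef_pos: [0.4927, -0.373, 0.1586]
eef_rot: [-0.0, 0.823, -0.567, 0.0]
wrist_force: [-0.6, 0.6, 5.5]
opening: 0.242
```

move_arm --increments '[{"tx":0.0,"ty":0.0,"tz":0.00025,"turn":0.0},{"tx":0.0,"ty":0.0,"tz":0.0005,"turn":0.0},{"tx":0.0,"ty":0.0,"tz":0.00075,"turn":0.0},{"tx":0.0,"ty":0.0,"tz":0.001,"turn":0.0},{"tx":0.0,"ty":0.0,"tz":0.00125,"turn":0.0},{"tx":0.0,"ty":0.0,"tz":0.0015,"turn":0.0}]'

```text
time_s: 14.55
eef_pos: [0.4929, -0.3733, 0.1578]
eef_rot: [0.0, 0.823, -0.567, 0.0]
wrist_force: [-1.2, 2.2, 9.3]
opening: 0.246
```

move_arm --increments '[{"tx":0.0,"ty":0.0,"tz":0.00025,"turn":0.0},{"tx":0.0,"ty":0.0,"tz":0.0005,"turn":0.0},{"tx":0.0,"ty":0.0,"tz":0.00075,"turn":0.0},{"tx":0.0,"ty":0.0,"tz":0.001,"turn":0.0}]'

```text
time_s: 14.88
eef_pos: [0.493, -0.3734, 0.1573]
eef_rot: [0.0, 0.823, -0.568, 0.001]
wrist_force: [-1.9, 2.3, 10.2]
opening: 0.241
```

move_arm --increments '[{"tx":0.0,"ty":0.0,"tz":0.00025,"turn":0.0},{"tx":0.0,"ty":0.0,"tz":0.0005,"turn":0.0},{"tx":0.0,"ty":0.0,"tz":0.00075,"turn":0.0},{"tx":0.0,"ty":0.0,"tz":0.001,"turn":0.0}]'

```text
time_s: 15.22
eef_pos: [0.4932, -0.3737, 0.1567]
eef_rot: [0.0, 0.823, -0.568, 0.001]
wrist_force: [-1.6, 2.1, 11.9]
opening: 0.25
```

move_arm --increments '[{"tx":0.0,"ty":0.0,"tz":0.0002,"turn":0.0},{"tx":0.0,"ty":0.0,"tz":0.0004,"turn":0.0},{"tx":0.0,"ty":0.0,"tz":0.0006,"turn":0.0},{"tx":0.0,"ty":0.0,"tz":0.0008,"turn":0.0}]'

```text
time_s: 15.55
eef_pos: [0.4932, -0.3737, 0.156]
eef_rot: [0.0, 0.823, -0.567, 0.001]
wrist_force: [-2.1, 1.9, 11.7]
opening: 0.242
```

move_arm --increments '[{"tx":0.0,"ty":0.0,"tz":0.0002,"turn":0.0},{"tx":0.0,"ty":0.0,"tz":0.0004,"turn":0.0},{"tx":0.0,"ty":0.0,"tz":0.0006,"turn":0.0},{"tx":0.0,"ty":0.0,"tz":0.0008,"turn":0.0},{"tx":0.0,"ty":0.0,"tz":0.001,"turn":0.0},{"tx":0.0,"ty":0.0,"tz":0.0012,"turn":0.0}]'

```text
time_s: 16.05
eef_pos: [0.4932, -0.3738, 0.1547]
eef_rot: [0.0, 0.823, -0.568, 0.001]
wrist_force: [-1.7, 1.9, 10.9]
opening: 0.245
```

move_arm --increments '[{"tx":0.0,"ty":0.0,"tz":0.0002,"turn":0.0},{"tx":0.0,"ty":0.0,"tz":0.0004,"turn":0.0},{"tx":0.0,"ty":0.0,"tz":0.0006,"turn":0.0},{"tx":0.0,"ty":0.0,"tz":0.0008,"turn":0.0},{"tx":0.0,"ty":0.0,"tz":0.001,"turn":0.0},{"tx":0.0,"ty":0.0,"tz":0.0012,"turn":0.0}]'

```text
time_s: 16.55
eef_pos: [0.4928, -0.3734, 0.1519]
eef_rot: [0.0, 0.823, -0.568, 0.0]
wrist_force: [0.1, -0.7, 3.8]
opening: 0.242
```

move_arm --increments '[{"tx":0.0,"ty":0.0,"tz":0.0002,"turn":0.0},{"tx":0.0,"ty":0.0,"tz":0.0004,"turn":0.0},{"tx":0.0,"ty":0.0,"tz":0.0006,"turn":0.0},{"tx":0.0,"ty":0.0,"tz":0.0008,"turn":0.0},{"tx":0.0,"ty":0.0,"tz":0.001,"turn":0.0},{"tx":0.0,"ty":0.0,"tz":0.0012,"turn":0.0}]'

```text
time_s: 17.05
eef_pos: [0.4927, -0.3734, 0.1507]
eef_rot: [0.0, 0.823, -0.568, 0.0]
wrist_force: [-0.3, -1.2, 6.4]
opening: 0.24
```

move_arm --increments '[{"tx":0.0,"ty":0.0,"tz":0.0002,"turn":0.0},{"tx":0.0,"ty":0.0,"tz":0.0004,"turn":0.0},{"tx":0.0,"ty":0.0,"tz":0.0006,"turn":0.0},{"tx":0.0,"ty":0.0,"tz":0.0008,"turn":0.0}]'

```text
time_s: 17.38
eef_pos: [0.4927, -0.3734, 0.15]
eef_rot: [0.0, 0.823, -0.568, 0.0]
wrist_force: [-0.7, 0.1, 6.2]
opening: 0.247
```

move_arm --increments '[{"tx":0.0,"ty":0.0,"tz":0.0002,"turn":0.0},{"tx":0.0,"ty":0.0,"tz":0.0004,"turn":0.0},{"tx":0.0,"ty":0.0,"tz":0.0006,"turn":0.0},{"tx":0.0,"ty":0.0,"tz":0.0008,"turn":0.0}]'

```text
time_s: 17.72
eef_pos: [0.4926, -0.3734, 0.1493]
eef_rot: [0.0, 0.823, -0.568, 0.0]
wrist_force: [-1.3, -0.0, 5.0]
opening: 0.239
```

move_arm --increments '[{"tx":0.0,"ty":0.0,"tz":0.0002,"turn":0.0},{"tx":0.0,"ty":0.0,"tz":0.0004,"turn":0.0},{"tx":0.0,"ty":0.0,"tz":0.0006,"turn":0.0},{"tx":0.0,"ty":0.0,"tz":0.0008,"turn":0.0}]'

```text
time_s: 18.05
eef_pos: [0.4926, -0.3734, 0.1485]
eef_rot: [0.0, 0.823, -0.568, 0.0]
wrist_force: [-1.4, 0.1, 7.8]
opening: 0.244
```

move_arm --increments '[{"tx":0.0,"ty":0.0,"tz":0.0002,"turn":0.0},{"tx":0.0,"ty":0.0,"tz":0.0004,"turn":0.0},{"tx":0.0,"ty":0.0,"tz":0.0006,"turn":0.0},{"tx":0.0,"ty":0.0,"tz":0.0008,"turn":0.0},{"tx":0.0,"ty":0.0,"tz":0.001,"turn":0.0},{"tx":0.0,"ty":0.0,"tz":0.0012,"turn":0.0}]'

```text
time_s: 18.55
eef_pos: [0.4926, -0.3734, 0.1474]
eef_rot: [0.0, 0.823, -0.568, 0.0]
wrist_force: [-1.4, -0.3, 7.9]
opening: 0.24
```

move_arm --increments '[{"tx":0.0,"ty":0.0,"tz":0.0002,"turn":0.0},{"tx":0.0,"ty":0.0,"tz":0.0004,"turn":0.0},{"tx":0.0,"ty":0.0,"tz":0.0006,"turn":0.0},{"tx":0.0,"ty":0.0,"tz":0.0008,"turn":0.0},{"tx":0.0,"ty":0.0,"tz":0.001,"turn":0.0},{"tx":0.0,"ty":0.0,"tz":0.0012,"turn":0.0}]'

```text
time_s: 19.05
eef_pos: [0.4927, -0.3734, 0.1463]
eef_rot: [0.0, 0.823, -0.568, 0.0]
wrist_force: [-1.3, -0.2, 7.4]
opening: 0.24
```

move_arm --increments '[{"tx":0.0,"ty":0.0,"tz":0.0002,"turn":0.0},{"tx":0.0,"ty":0.0,"tz":0.0004,"turn":0.0},{"tx":0.0,"ty":0.0,"tz":0.0006,"turn":0.0},{"tx":0.0,"ty":0.0,"tz":0.0008,"turn":0.0},{"tx":0.0,"ty":0.0,"tz":0.001,"turn":0.0},{"tx":0.0,"ty":0.0,"tz":0.0012,"turn":0.0}]'

```text
time_s: 19.55
eef_pos: [0.4926, -0.3734, 0.145]
eef_rot: [0.0, 0.823, -0.568, 0.0]
wrist_force: [-1.3, -0.1, 7.4]
opening: 0.242
```

move_arm --increments '[{"tx":0.0,"ty":0.0,"tz":0.0002,"turn":0.0},{"tx":0.0,"ty":0.0,"tz":0.0004,"turn":0.0},{"tx":0.0,"ty":0.0,"tz":0.0006,"turn":0.0},{"tx":0.0,"ty":0.0,"tz":0.0008,"turn":0.0},{"tx":0.0,"ty":0.0,"tz":0.001,"turn":0.0},{"tx":0.0,"ty":0.0,"tz":0.0012,"turn":0.0}]'

```text
time_s: 20.05
eef_pos: [0.4927, -0.3734, 0.144]
eef_rot: [0.0, 0.823, -0.568, 0.0]
wrist_force: [-0.7, 0.1, 8.4]
opening: 0.244
```

move_arm --increments '[{"tx":0.0,"ty":0.0,"tz":0.00025,"turn":0.0},{"tx":0.0,"ty":0.0,"tz":0.0005,"turn":0.0},{"tx":0.0,"ty":0.0,"tz":0.00075,"turn":0.0},{"tx":0.0,"ty":0.0,"tz":0.001,"turn":0.0},{"tx":0.0,"ty":0.0,"tz":0.00125,"turn":0.0},{"tx":0.0,"ty":0.0,"tz":0.0015,"turn":0.0}]'

```text
time_s: 20.55
eef_pos: [0.4926, -0.3731, 0.1415]
eef_rot: [0.0, 0.823, -0.568, 0.0]
wrist_force: [-0.1, -1.2, 1.9]
opening: 0.241
```

move_arm --increments '[{"tx":0.0,"ty":0.0,"tz":0.00025,"turn":0.0},{"tx":0.0,"ty":0.0,"tz":0.0005,"turn":0.0},{"tx":0.0,"ty":0.0,"tz":0.00075,"turn":0.0},{"tx":0.0,"ty":0.0,"tz":0.001,"turn":0.0},{"tx":0.0,"ty":0.0,"tz":0.00125,"turn":0.0},{"tx":0.0,"ty":0.0,"tz":0.0015,"turn":0.0}]'

```text
time_s: 21.05
eef_pos: [0.4925, -0.3729, 0.14]
eef_rot: [-0.0, 0.823, -0.568, -0.0]
wrist_force: [0.3, -0.8, 1.3]
opening: 0.241
```

move_arm --increments '[{"tx":0.0,"ty":0.0,"tz":0.00025,"turn":0.0},{"tx":0.0,"ty":0.0,"tz":0.0005,"turn":0.0},{"tx":0.0,"ty":0.0,"tz":0.00075,"turn":0.0},{"tx":0.0,"ty":0.0,"tz":0.001,"turn":0.0},{"tx":0.0,"ty":0.0,"tz":0.00125,"turn":0.0},{"tx":0.0,"ty":0.0,"tz":0.0015,"turn":0.0}]'

```text
time_s: 21.55
eef_pos: [0.4925, -0.3729, 0.1386]
eef_rot: [-0.0, 0.823, -0.568, -0.0]
wrist_force: [-0.0, 0.2, 1.7]
opening: 0.244
```

move_arm --increments '[{"tx":0.0,"ty":0.0,"tz":0.00025,"turn":0.0},{"tx":0.0,"ty":0.0,"tz":0.0005,"turn":0.0},{"tx":0.0,"ty":0.0,"tz":0.00075,"turn":0.0},{"tx":0.0,"ty":0.0,"tz":0.001,"turn":0.0},{"tx":0.0,"ty":0.0,"tz":0.00125,"turn":0.0},{"tx":0.0,"ty":0.0,"tz":0.0015,"turn":0.0}]'

```text
time_s: 22.05
eef_pos: [0.4926, -0.373, 0.1372]
eef_rot: [-0.0, 0.823, -0.568, -0.0]
wrist_force: [-0.9, 0.2, 0.8]
opening: 0.243
```

move_arm --increments '[{"tx":0.0,"ty":0.0,"tz":0.0003,"turn":0.0},{"tx":0.0,"ty":0.0,"tz":0.0006,"turn":0.0},{"tx":0.0,"ty":0.0,"tz":0.0009,"turn":0.0},{"tx":0.0,"ty":0.0,"tz":0.0012,"turn":0.0},{"tx":0.0,"ty":0.0,"tz":0.0015,"turn":0.0},{"tx":0.0,"ty":0.0,"tz":0.0018,"turn":0.0},{"tx":0.0,"ty":0.0,"tz":0.0021,"turn":0.0},{"tx":0.0,"ty":0.0,"tz":0.0024,"turn":0.0},{"tx":0.0,"ty":0.0,"tz":0.0027,"turn":0.0},{"tx":0.0,"ty":0.0,"tz":0.003,"turn":0.0}]'

```text
time_s: 22.88
eef_pos: [0.4926, -0.373, 0.1341]
eef_rot: [0.0, 0.823, -0.568, -0.0]
wrist_force: [-0.2, -0.2, 1.1]
opening: 0.241
```

```bash
python3 cap.py scene s7; python3 - <<'E'
from h import *
for n,f,(x,y,w,h),s in [("s7c","s7.npz",(205,210,100,105),6)]:
    v=V(f);im=cv2.convertScaleAbs(v.p[y:y+h,x:x+w,::-1],alpha=1.8,beta=20); cv2.imwrite(f"pics/{n}.png",cv2.resize(im,None,fx=5,fy=5,interpolation=cv2.INTER_CUBIC))
E
```

```text
scene 22.8833 [ 0.4926 -0.373   0.1341] [ 0.0000e+00  8.2335e-01 -5.6753e-01 -2.0000e-05] [-0.25 -0.19  1.07] 0.241 [ 0.347  -0.7955  0.7556]
```

View pics/s7c.png

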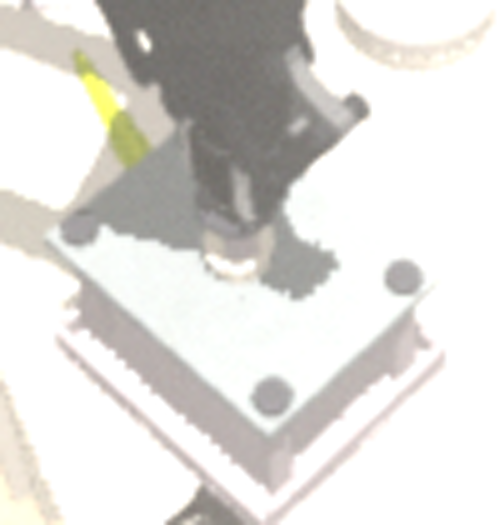

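The collar is now just above the stub, and the stopper can't be seen from here. I'll go on down to the stub's lower end.

move_arm --increments '[{"tx":0.0,"ty":0.0,"tz":0.0003,"turn":0.0},{"tx":0.0,"ty":0.0,"tz":0.0006,"turn":0.0},{"tx":0.0,"ty":0.0,"tz":0.0009,"turn":0.0},{"tx":0.0,"ty":0.0,"tz":0.0012,"turn":0.0},{"tx":0.0,"ty":0.0,"tz":0.0015,"turn":0.0},{"tx":0.0,"ty":0.0,"tz":0.0018,"turn":0.0},{"tx":0.0,"ty":0.0,"tz":0.0021,"turn":0.0},{"tx":0.0,"ty":0.0,"tz":0.0024,"turn":0.0},{"tx":0.0,"ty":0.0,"tz":0.0027,"turn":0.0},{"tx":0.0,"ty":0.0,"tz":0.003,"turn":0.0},{"tx":0.0,"ty":0.0,"tz":0.0033,"turn":0.0},{"tx":0.0,"ty":0.0,"tz":0.0036,"turn":0.0},{"tx":0.0,"ty":0.0,"tz":0.0039,"turn":0.0},{"tx":0.0,"ty":0.0,"tz":0.0042,"turn":0.0},{"tx":0.0,"ty":0.0,"tz":0.0045,"turn":0.0},{"tx":0.0,"ty":0.0,"tz":0.0048,"turn":0.0}]'

```text
time_s: 24.27
eef_pos: [0.4925, -0.373, 0.1293]
eef_rot: [-0.0, 0.823, -0.568, -0.0]
wrist_force: [0.3, -0.1, 0.1]
opening: 0.245
```

move_arm --increments '[{"tx":0.0,"ty":0.0,"tz":0.0003,"turn":0.0},{"tx":0.0,"ty":0.0,"tz":0.0006,"turn":0.0},{"tx":0.0,"ty":0.0,"tz":0.0009,"turn":0.0},{"tx":0.0,"ty":0.0,"tz":0.0012,"turn":0.0},{"tx":0.0,"ty":0.0,"tz":0.0015,"turn":0.0},{"tx":0.0,"ty":0.0,"tz":0.0018,"turn":0.0},{"tx":0.0,"ty":0.0,"tz":0.0021,"turn":0.0},{"tx":0.0,"ty":0.0,"tz":0.0024,"turn":0.0},{"tx":0.0,"ty":0.0,"tz":0.0027,"turn":0.0},{"tx":0.0,"ty":0.0,"tz":0.003,"turn":0.0},{"tx":0.0,"ty":0.0,"tz":0.0033,"turn":0.0},{"tx":0.0,"ty":0.0,"tz":0.0036,"turn":0.0},{"tx":0.0,"ty":0.0,"tz":0.0039,"turn":0.0},{"tx":0.0,"ty":0.0,"tz":0.0042,"turn":0.0},{"tx":0.0,"ty":0.0,"tz":0.0045,"turn":0.0},{"tx":0.0,"ty":0.0,"tz":0.0048,"turn":0.0},{"tx":0.0,"ty":0.0,"tz":0.0051,"turn":0.0}]'

```text
time_s: 25.68
eef_pos: [0.4926, -0.3731, 0.1243]
eef_rot: [0.0, 0.823, -0.568, 0.0]
wrist_force: [-1.1, -0.4, -0.2]
opening: 0.238
```

move_arm --increments '[{"tx":0.0,"ty":0.0,"tz":0.0005,"turn":0.0},{"tx":0.0,"ty":0.0,"tz":0.001,"turn":0.0},{"tx":0.0,"ty":0.0,"tz":0.0015,"turn":0.0},{"tx":0.0,"ty":0.0,"tz":0.002,"turn":0.0},{"tx":0.0,"ty":0.0,"tz":0.0025,"turn":0.0},{"tx":0.0,"ty":0.0,"tz":0.003,"turn":0.0},{"tx":0.0,"ty":0.0,"tz":0.0034,"turn":0.0},{"tx":0.0,"ty":0.0,"tz":0.0034,"turn":0.0}]'

```text
time_s: 26.35
eef_pos: [0.4926, -0.373, 0.1207]
eef_rot: [-0.0, 0.823, -0.568, -0.0]
wrist_force: [-0.5, -0.3, -1.5]
opening: 0.244
```

```bash
python3 cap.py wrist w8; python3 -c "
from h import *
v=V('w8.npz');im=cv2.convertScaleAbs(v.p[130:400,150:430,::-1],alpha=1.3,beta=10);cv2.imwrite('pics/w8c.png',cv2.resize(im,None,fx=2.5,fy=2.2))"
```

```text
wrist 26.35 [ 0.4926 -0.373   0.1207] [-2.0000e-05  8.2335e-01 -5.6753e-01 -7.0000e-05] [-0.46 -0.27 -1.53] 0.244 [ 0.5647 -0.345   0.2645]
```

View pics/w8c.png

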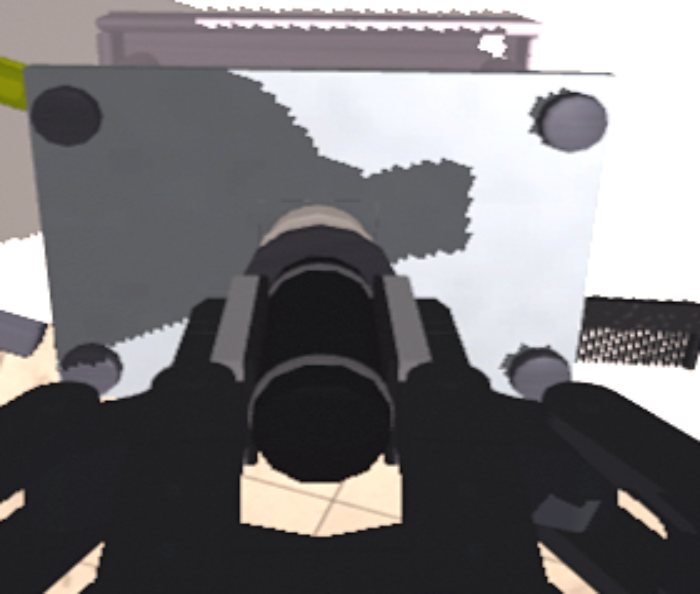

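move_arm --increments '[{"tx":0.0,"ty":0.0,"tz":-0.002,"turn":0.0},{"tx":0.0,"ty":0.0,"tz":-0.006,"turn":0.0},{"tx":0.0,"ty":0.0,"tz":-0.013,"turn":0.0},{"tx":0.0,"ty":0.0,"tz":-0.021,"turn":0.0},{"tx":0.0,"ty":0.0,"tz":-0.03,"turn":0.0},{"tx":0.0,"ty":0.0,"tz":-0.04,"turn":0.0},{"tx":0.0,"ty":0.0,"tz":-0.05,"turn":0.0},{"tx":0.0,"ty":0.0,"tz":-0.06,"turn":0.0},{"tx":0.0,"ty":0.0,"tz":-0.07,"turn":0.0},{"tx":0.0,"ty":0.0,"tz":-0.08,"turn":0.0},{"tx":0.0,"ty":0.0,"tz":-0.088,"turn":0.0},{"tx":0.0,"ty":0.0,"tz":-0.093,"turn":0.0},{"tx":0.0,"ty":0.0,"tz":-0.095,"turn":0.0},{"tx":0.0,"ty":0.0,"tz":-0.095,"turn":0.0}]'

```text
time_s: 27.57
eef_pos: [0.4927, -0.3732, 0.2164]
eef_rot: [0.0, 0.823, -0.568, 0.0]
wrist_force: [-0.1, -1.0, -0.2]
opening: 0.241
```

```bash
python3 cap.py wrist w9; python3 -c "
from h import *
v=V('w9.npz');im=cv2.convertScaleAbs(v.p[100:300,140:420,::-1],alpha=1.3,beta=10);cv2.imwrite('pics/w9c.png',cv2.resize(im,None,fx=2.8,fy=2.8,interpolation=cv2.INTER_CUBIC))"
```

```text
wrist 27.5667 [ 0.4927 -0.3732  0.2164] [ 7.0000e-05  8.2334e-01 -5.6755e-01  3.3000e-04] [-0.07 -1.04 -0.24] 0.241 [ 0.5648 -0.3451  0.3601]
```

View pics/w9c.png

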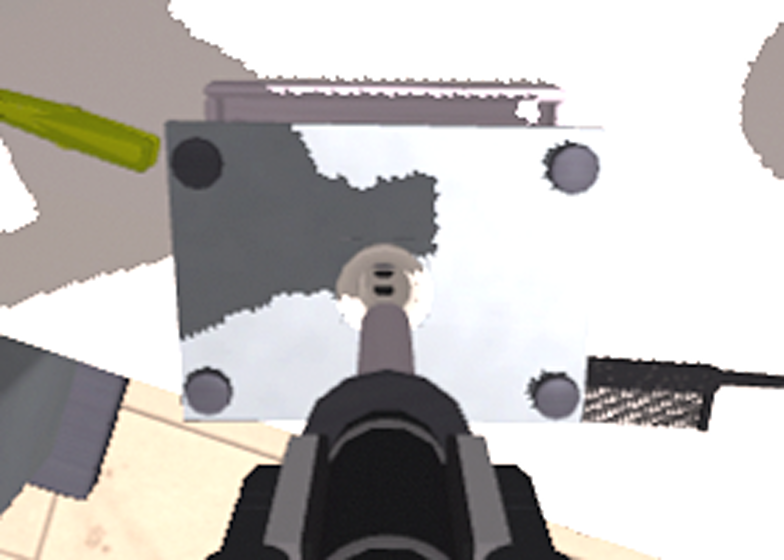

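The bore looks empty: only the dark folded lips are visible inside the stub at about (384,278), and the rod is clear of it. Next I carry the rod back over the holder.

move_arm --increments '[{"tx":-0.006,"ty":-0.003,"tz":0.0,"turn":0.0},{"tx":-0.02,"ty":-0.0105,"tz":0.0,"turn":0.0},{"tx":-0.042,"ty":-0.022,"tz":0.0,"turn":0.0},{"tx":-0.066,"ty":-0.034,"tz":0.0,"turn":0.0},{"tx":-0.09,"ty":-0.0465,"tz":0.0,"turn":0.0},{"tx":-0.114,"ty":-0.059,"tz":0.0,"turn":0.0},{"tx":-0.138,"ty":-0.0715,"tz":0.0,"turn":0.0},{"tx":-0.162,"ty":-0.084,"tz":0.01,"turn":0.0},{"tx":-0.186,"ty":-0.096,"tz":0.02,"turn":0.0},{"tx":-0.208,"ty":-0.1075,"tz":0.03,"turn":0.0},{"tx":-0.223,"ty":-0.1155,"tz":0.04,"turn":0.0},{"tx":-0.233,"ty":-0.1205,"tz":0.048,"turn":0.0},{"tx":-0.2369,"ty":-0.1224,"tz":0.053,"turn":0.0},{"tx":-0.2369,"ty":-0.1224,"tz":0.055,"turn":0.0},{"tx":-0.2369,"ty":-0.1224,"tz":0.055,"turn":0.0},{"tx":-0.2369,"ty":-0.1224,"tz":0.055,"turn":0.0}]'

```text
time_s: 28.95
eef_pos: [0.5229, -0.109, 0.1612]
eef_rot: [0.0, 0.823, -0.568, 0.0]
wrist_force: [0.2, -0.2, -0.8]
opening: 0.241
```

```bash
python3 cap.py wrist w10 scene s10; python3 -c "
from h import *
v=V('w10.npz');im=cv2.convertScaleAbs(v.p[130:250,210:340,::-1],alpha=1.1,beta=0);cv2.imwrite('pics/w10c.png',cv2.resize(im,None,fx=5,fy=5,interpolation=cv2.INTER_CUBIC))
v=V('s10.npz');im=cv2.convertScaleAbs(v.p[200:320,190:310,::-1],alpha=1.5,beta=10);cv2.imwrite('pics/s10c.png',cv2.resize(im,None,fx=5,fy=5,interpolation=cv2.INTER_CUBIC))
"
```

```text
wrist 28.95 [ 0.5229 -0.109   0.1612] [ 1.0000e-04  8.2311e-01 -5.6788e-01  3.5000e-04] [ 0.23 -0.21 -0.78] 0.241 [ 0.595 -0.081  0.305]
scene 29.0 [ 0.523  -0.1092  0.1614] [ 2.0000e-05  8.2301e-01 -5.6802e-01  5.2000e-04] [-0.59 -0.19 -1.21] 0.239 [ 0.347  -0.7955  0.7556]
```

View pics/w10c.png

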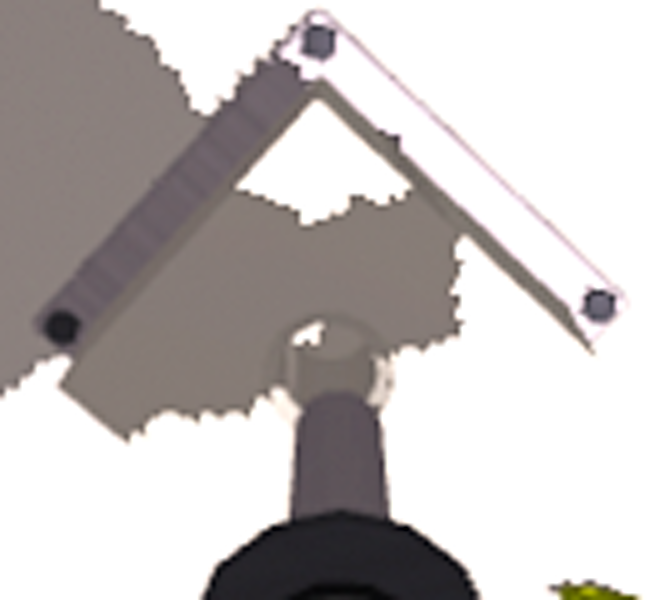

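View pics/s10c.png

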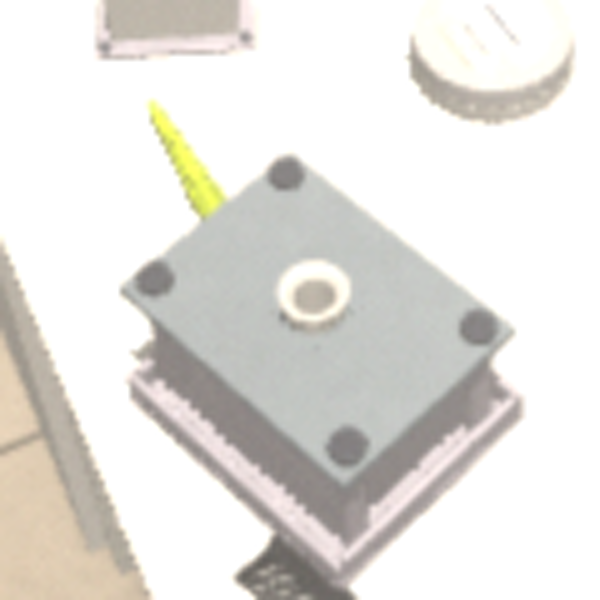

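```bash
cat > ov.py <<'E'
from h import *
import sys
def run(f,out,tp,hp,tz,x0,y0,w,h,s=5):
    W=V(f)
    def px(X,Y): return (X+.5)/s-.5+x0,(Y+.5)/s-.5+y0
    tip=W.plane(*px(*tp),tz); m=W.plane(*px(*hp),.046); d=m-tip
    Rt=rot([.0001,.8232,-.5678,.0003])
    print("tip",tip.round(4),"hole",m.round(4),"delta tool",(Rt.T@d).round(4))
    a=np.linspace(0,2*np.pi,80)
    im=cv2.resize(W.p[y0:y0+h,x0:x0+w,::-1],None,fx=s,fy=s,interpolation=cv2.INTER_CUBIC)
    for c,r,z,col in((tip,.007,tz,(0,255,0)),(m,.0115,.046,(0,0,255)),(m,.0085,.043,(255,0,255))):
        P=np.c_[c[0]+r*np.cos(a),c[1]+r*np.sin(a),0*a+z]; q=(W.proj(P)-[x0,y0]+.5)*s-.5
        cv2.polylines(im,[q.round().astype(int)],True,col,1)
    cv2.imwrite(out,im)
E
python3 -c "
from ov import *
run('w10.npz','pics/w10o.png',(338,440),(332,370),.0733,210,130,130,120)"
```

```text
tip [ 0.5198 -0.109   0.0733] hole [ 0.5224 -0.1068  0.046 ] delta tool [-0.0011 -0.0032  0.0273]
```

View pics/w10o.png

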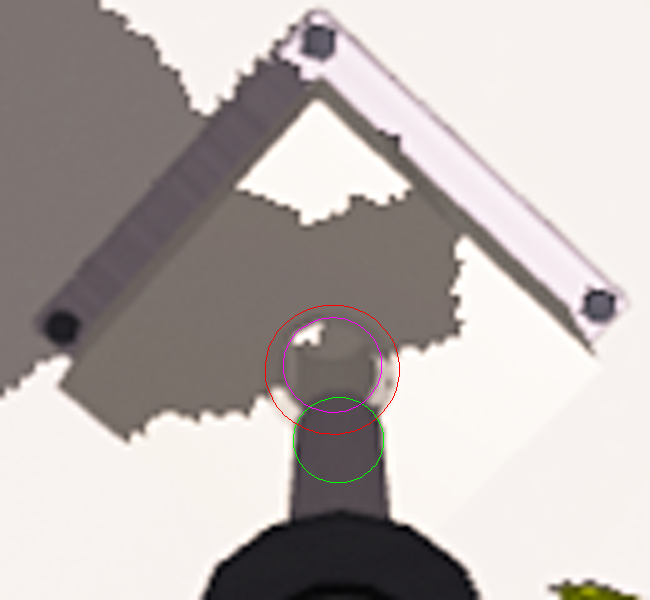

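move_arm --increments '[{"tx":-0.0005,"ty":-0.0008,"tz":0.002,"turn":0.0},{"tx":-0.001,"ty":-0.0016,"tz":0.007,"turn":0.0},{"tx":-0.001,"ty":-0.0016,"tz":0.013,"turn":0.0},{"tx":-0.001,"ty":-0.0016,"tz":0.018,"turn":0.0},{"tx":-0.001,"ty":-0.0016,"tz":0.02,"turn":0.0},{"tx":-0.001,"ty":-0.0016,"tz":0.02,"turn":0.0},{"tx":-0.001,"ty":-0.0016,"tz":0.02,"turn":0.0}]'

```text
time_s: 29.63
eef_pos: [0.5237, -0.1065, 0.1406]
eef_rot: [0.0, 0.823, -0.568, -0.0]
wrist_force: [-0.3, -0.0, -0.9]
opening: 0.247
```

```bash
python3 cap.py wrist w11; python3 -c "
from ov import *
run('w11.npz','pics/w11o.png',(338,434),(333,400),.053,210,130,130,120)"
```

```text
wrist 29.6333 [ 0.5237 -0.1065  0.1406] [ 7.0000e-05  8.2337e-01 -5.6751e-01 -3.3000e-04] [-0.34 -0.01 -0.86] 0.247 [ 0.5959 -0.0785  0.2843]
tip [ 0.5215 -0.106   0.053 ] hole [ 0.5243 -0.1041  0.046 ] delta tool [-0.0008 -0.0033  0.007 ]
```

View pics/w11o.png

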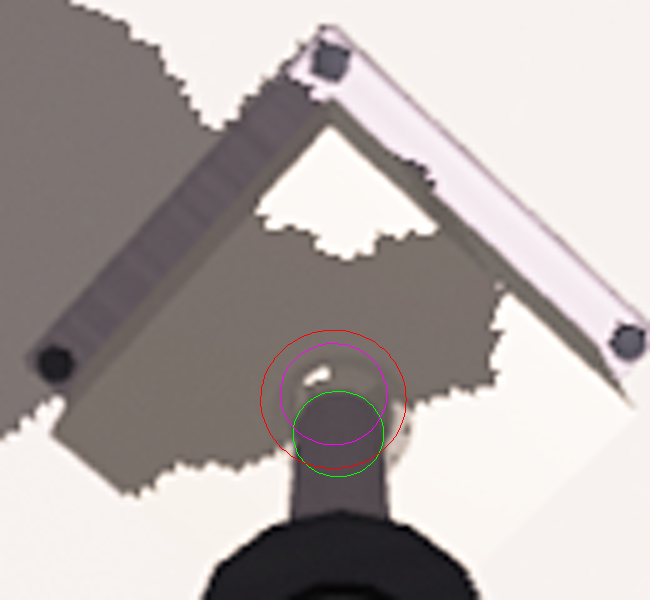

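```bash
python3 -c "
from h import *
v=V('w11.npz');c=v.p[185:235,245:310,::-1].astype(float)
im=np.clip((c-60)*2.6,0,255).astype(np.uint8);cv2.imwrite('pics/w11e.png',cv2.resize(im,None,fx=10,fy=10,interpolation=cv2.INTER_CUBIC))"
```

```text
(no output)
```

View pics/w11e.png

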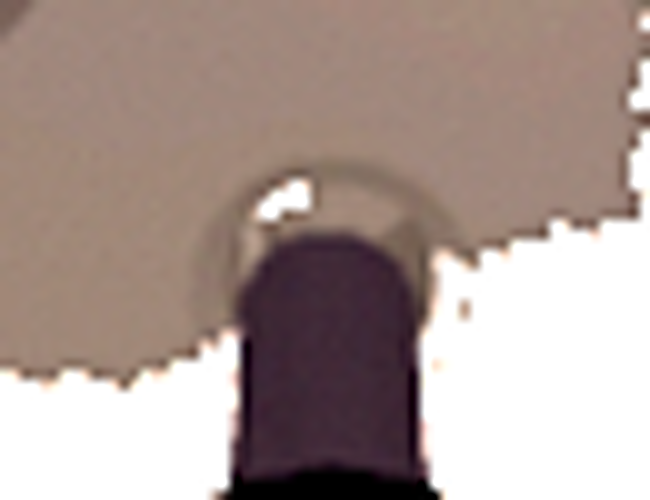

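```bash
python3 -c "
from ov import *
run('w11.npz','pics/w11p.png',(338,434),(340,421),.0526,210,130,130,120)"
```

```text
tip [ 0.5214 -0.106   0.0526] hole [ 0.5214 -0.1063  0.046 ] delta tool [0.0003 0.0001 0.0066]
```

View pics/w11p.png

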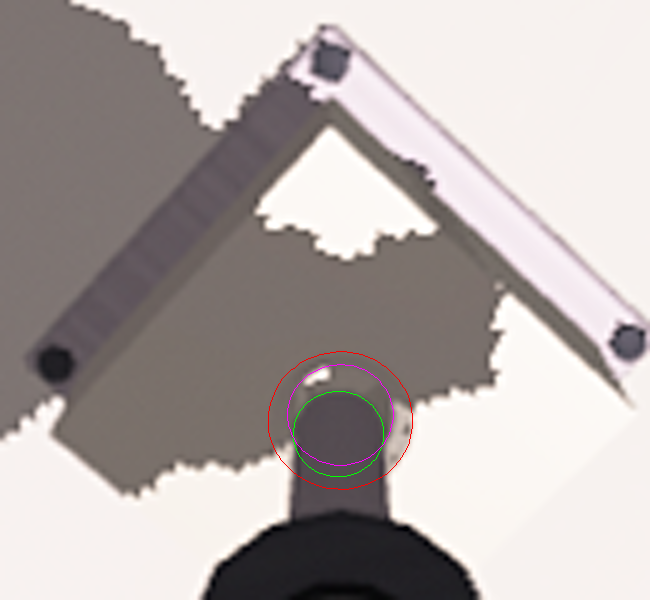

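The tip and hole are aligned to within about 0.5 mm, so I'm inserting the rod.

move_arm --increments '[{"tx":0.0,"ty":0.0,"tz":0.002,"turn":0.0},{"tx":0.0,"ty":0.0,"tz":0.004,"turn":0.0},{"tx":0.0,"ty":0.0,"tz":0.006,"turn":0.0},{"tx":0.0,"ty":0.0,"tz":0.008,"turn":0.0},{"tx":0.0,"ty":0.0,"tz":0.01,"turn":0.0},{"tx":0.0,"ty":0.0,"tz":0.012,"turn":0.0},{"tx":0.0,"ty":0.0,"tz":0.014,"turn":0.0},{"tx":0.0,"ty":0.0,"tz":0.016,"turn":0.0}]'

```text
time_s: 30.35
eef_pos: [0.5238, -0.1066, 0.1247]
eef_rot: [-0.0, 0.823, -0.568, -0.0]
wrist_force: [-0.3, 0.1, -1.0]
opening: 0.241
```

move_arm --increments '[{"tx":0.0,"ty":0.0,"tz":0.002,"turn":0.0},{"tx":0.0,"ty":0.0,"tz":0.005,"turn":0.0},{"tx":0.0,"ty":0.0,"tz":0.008,"turn":0.0},{"tx":0.0,"ty":0.0,"tz":0.011,"turn":0.0},{"tx":0.0,"ty":0.0,"tz":0.014,"turn":0.0},{"tx":0.0,"ty":0.0,"tz":0.017,"turn":0.0},{"tx":0.0,"ty":0.0,"tz":0.02,"turn":0.0},{"tx":0.0,"ty":0.0,"tz":0.023,"turn":0.0},{"tx":0.0,"ty":0.0,"tz":0.026,"turn":0.0},{"tx":0.0,"ty":0.0,"tz":0.028,"turn":0.0},{"tx":0.0,"ty":0.0,"tz":0.0285,"turn":0.0},{"tx":0.0,"ty":0.0,"tz":0.0285,"turn":0.0}]'

```text
time_s: 31.35
eef_pos: [0.5237, -0.1065, 0.0962]
eef_rot: [0.0, 0.823, -0.568, -0.0]
wrist_force: [-0.2, 0.1, -0.3]
opening: 0.247
```

Next I ease it down slowly until it touches the hole floor.

move_arm --increments '[{"tx":0.0,"ty":0.0,"tz":0.0004,"turn":0.0},{"tx":0.0,"ty":0.0,"tz":0.0008,"turn":0.0},{"tx":0.0,"ty":0.0,"tz":0.0012,"turn":0.0},{"tx":0.0,"ty":0.0,"tz":0.0016,"turn":0.0},{"tx":0.0,"ty":0.0,"tz":0.002,"turn":0.0},{"tx":0.0,"ty":0.0,"tz":0.002,"turn":0.0}]'

```text
time_s: 31.85
eef_pos: [0.5238, -0.1066, 0.0943]
eef_rot: [-0.0, 0.823, -0.568, -0.0]
wrist_force: [0.4, 0.4, -1.2]
opening: 0.241
```

move_arm --increments '[{"tx":0.0,"ty":0.0,"tz":0.0003,"turn":0.0},{"tx":0.0,"ty":0.0,"tz":0.0006,"turn":0.0},{"tx":0.0,"ty":0.0,"tz":0.0009,"turn":0.0},{"tx":0.0,"ty":0.0,"tz":0.0012,"turn":0.0},{"tx":0.0,"ty":0.0,"tz":0.0012,"turn":0.0}]'

```text
time_s: 32.27
eef_pos: [0.5242, -0.1066, 0.094]
eef_rot: [-0.0, 0.823, -0.567, 0.0]
wrist_force: [-1.8, 0.9, 6.2]
opening: 0.243
```

move_arm --increments '[{"tx":0.0,"ty":0.0,"tz":-0.0008,"turn":0.0},{"tx":0.0,"ty":0.0,"tz":-0.0008,"turn":0.0},{"tx":0.0,"ty":0.0,"tz":-0.0008,"turn":0.0},{"tx":0.0,"ty":0.0,"tz":-0.0008,"turn":0.0},{"tx":0.0,"ty":0.0,"tz":-0.0008,"turn":0.0},{"tx":0.0,"ty":0.0,"tz":-0.0008,"turn":0.0},{"tx":0.0,"ty":0.0,"tz":-0.0008,"turn":0.0},{"tx":0.0,"ty":0.0,"tz":-0.0008,"turn":0.0},{"tx":0.0,"ty":0.0,"tz":-0.0008,"turn":0.0},{"tx":0.0,"ty":0.0,"tz":-0.0008,"turn":0.0}]' --gripper 1.0

```text
time_s: 33.1
eef_pos: [0.5238, -0.1066, 0.094]
eef_rot: [0.0, 0.823, -0.568, -0.0]
wrist_force: [0.6, 0.4, 1.1]
opening: 1.003
```

move_arm --increments '[{"tx":0.0,"ty":0.0,"tz":-0.005,"turn":0.0},{"tx":0.0,"ty":0.0,"tz":-0.02,"turn":0.0},{"tx":0.0,"ty":0.0,"tz":-0.04,"turn":0.0},{"tx":0.0,"ty":0.0,"tz":-0.065,"turn":0.0},{"tx":0.0,"ty":0.0,"tz":-0.09,"turn":0.0},{"tx":0.0,"ty":0.0,"tz":-0.115,"turn":0.0},{"tx":0.0,"ty":0.0,"tz":-0.135,"turn":0.0},{"tx":0.0,"ty":0.0,"tz":-0.15,"turn":0.0},{"tx":0.0,"ty":0.0,"tz":-0.155,"turn":0.0},{"tx":0.0,"ty":0.0,"tz":-0.155,"turn":0.0}]'

```text
time_s: 33.93
eef_pos: [0.5247, -0.1069, 0.2508]
eef_rot: [-0.0, 0.823, -0.567, 0.002]
wrist_force: [-0.4, -1.3, -1.0]
opening: 1.004
```

```bash
python3 cap.py wrist w12 scene s12 top t12
```

```text
wrist 33.9333 [ 0.5247 -0.1069  0.2508] [-3.2000e-04  8.2337e-01 -5.6750e-01  1.6800e-03] [-0.4  -1.26 -1.02] 1.004 [ 0.5963 -0.0787  0.3947]
scene 33.9833 [ 0.5239 -0.1066  0.2492] [-9.0000e-05  8.2334e-01 -5.6754e-01  4.5000e-04] [ 0.17  0.75 -1.04] 1.003 [ 0.347  -0.7955  0.7556]
top 34.0333 [ 0.5234 -0.1064  0.2482] [ 8.0000e-05  8.2336e-01 -5.6752e-01 -5.0000e-04] [ 0.11  0.4  -1.02] 0.998 [ 0.3583 -0.3089  0.9628]
```

View pics/w12.png

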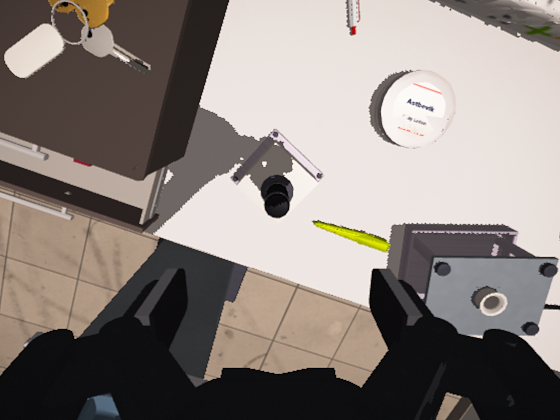

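View pics/s12.png

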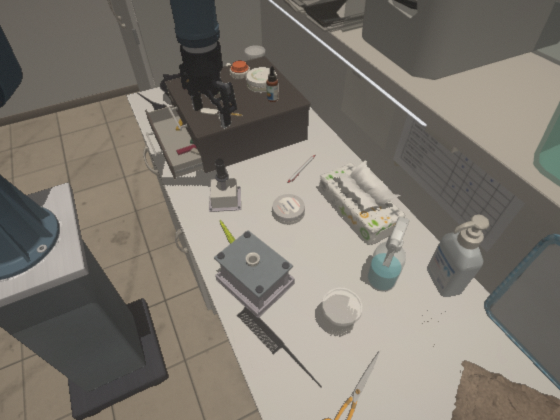

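The rod stands upright in its holder again, with its handle top at about (277,204) in the wrist view. Time is at 34 s, so I can check the stopper by moving the wrist camera directly above the bore.

move_arm --increments '[{"tx":0.006,"ty":0.005,"tz":0.0,"turn":0.0},{"tx":0.02,"ty":0.017,"tz":0.0,"turn":0.0},{"tx":0.04,"ty":0.034,"tz":0.0,"turn":0.0},{"tx":0.062,"ty":0.053,"tz":0.0,"turn":0.0},{"tx":0.084,"ty":0.072,"tz":0.0,"turn":0.0},{"tx":0.106,"ty":0.091,"tz":0.0,"turn":0.0},{"tx":0.128,"ty":0.11,"tz":0.0,"turn":0.0},{"tx":0.15,"ty":0.128,"tz":0.0,"turn":0.0},{"tx":0.172,"ty":0.147,"tz":0.0,"turn":0.0},{"tx":0.194,"ty":0.166,"tz":0.0,"turn":0.0},{"tx":0.214,"ty":0.183,"tz":0.0,"turn":0.0},{"tx":0.228,"ty":0.195,"tz":0.0,"turn":0.0},{"tx":0.2376,"ty":0.2035,"tz":0.0,"turn":0.0},{"tx":0.2376,"ty":0.2035,"tz":0.0,"turn":0.0},{"tx":0.2376,"ty":0.2035,"tz":0.0,"turn":0.0}]'

```text
time_s: 35.33
eef_pos: [0.4177, -0.4009, 0.2481]
eef_rot: [-0.0, 0.823, -0.568, -0.001]
wrist_force: [0.9, 0.2, -0.3]
opening: 1.006
```

```bash
python3 cap.py wrist w13 top t13; python3 -c "
from h import *
v=V('w13.npz');x,y=238,270
im=cv2.convertScaleAbs(v.p[y:y+80,x:x+80,::-1],alpha=1.3,beta=10);cv2.imwrite('pics/w13c.png',cv2.resize(im,None,fx=7,fy=7,interpolation=cv2.INTER_CUBIC))
P=v.pts();m=P[y:y+80,x:x+80]
q=v.proj(np.array([.4906,-.3731,.095]));print(q)
s=(np.hypot(P[...,0]-.4906,P[...,1]-.3731*-1*-1*-1 if 0 else P[...,1]+.3731)<.009)
print(np.sort(P[s][:,2]).round(3)[::8])"
```

```text
wrist 35.3333 [ 0.4177 -0.4009  0.2481] [-4.9000e-04  8.2302e-01 -5.6801e-01 -7.9000e-04] [ 0.85  0.21 -0.34] 1.006 [ 0.49   -0.3732  0.3918]
top 35.3833 [ 0.4182 -0.4003  0.2483] [-4.9000e-04  8.2334e-01 -5.6755e-01 -6.3000e-04] [-0.04  0.27  0.71] 1.001 [ 0.3583 -0.3089  0.9628]
[278.93813036 108.0947351 ]
[0.004 0.005 0.005 0.005 0.006 0.006 0.006 0.006 0.006 0.006 0.006 0.006
 0.006 0.007 0.007 0.007 0.007 0.008 0.016 0.018 0.02  0.05  0.056 0.057
 0.065 0.068 0.071 0.074 0.078 0.09  0.091 0.092 0.092 0.093 0.093 0.093
 0.094 0.095 0.392 0.392 0.392 0.392 0.392 0.392 0.392 0.392 0.392 0.392
 0.392 0.392 0.392 0.392 0.392 0.392 0.392 0.392 0.392 0.392 0.392 0.392
 0.392 0.392 0.392 0.392 0.392 0.392 0.392 0.392 0.392 0.392 0.392 0.392
 0.392 0.392 0.392 0.392 0.392 0.392 0.392 0.392 0.392 0.392 0.392 0.392
 0.392 0.392 0.392 0.392 0.392 0.392 0.392 0.392 0.392 0.392 0.392 0.392
 0.392 0.392 0.392 0.392 0.392 0.392 0.392 0.392 0.392 0.392 0.392 0.392
 0.392 0.392 0.392 0.392 0.392 0.392 0.392 0.392 0.392 0.392 0.392 0.392
 0.392 0.392 0.392 0.392 0.392 0.392 0.392 0.392 0.392 0.392 0.392 0.392
 0.392 0.392 0.392 0.392 0.392 0.392 0.392 0.392 0.392 0.392 0.392 0.392
 0.392 0.392 0.392 0.392 0.392 0.392 0.392 0.392 0.392 0.392 0.392 0.392]
```

View pics/w13.png

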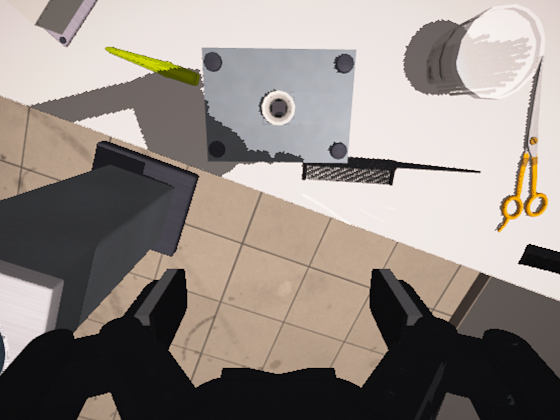

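View pics/w13c.png

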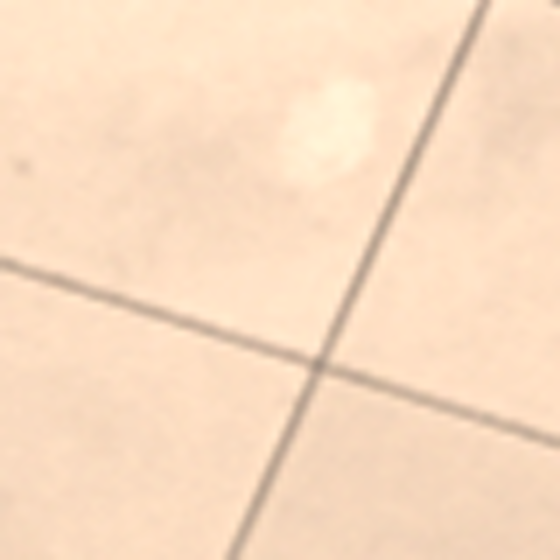

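View pics/t13.png

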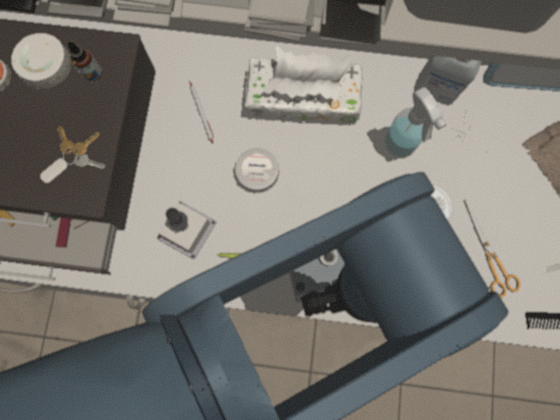

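Looking straight down the bore at (278,108), the depth runs through to about 5 to 8 mm, which is the tray floor. I'll enlarge this image before handing in.

```bash
python3 -c "
from h import *
v=V('w13.npz');x,y=200,40
im=v.p[y:y+130,x:x+165,::-1]
im=cv2.convertScaleAbs(im,alpha=1.6,beta=20);cv2.imwrite('pics/w13d.png',cv2.resize(im,None,fx=4.5,fy=4.5,interpolation=cv2.INTER_CUBIC))
P=v.pts();print(P[100:118,270:290,2].round(3)[::2,::2])
T0=V('top0.npz');T=V('t13.npz')
for n,(x,y,w,h) in dict(pot=(230,145,55,50),rod=(155,195,65,65)).items():
  print(n,np.abs(T0.p[y:y+h,x:x+w].astype(int)-T.p[y:y+h,x:x+w]).mean())"
```

```text
[[0.094 0.091 0.062 0.048 0.049 0.053 0.077 0.093 0.392 0.096]
 [0.091 0.052 0.006 0.006 0.006 0.005 0.006 0.074 0.094 0.094]
 [0.066 0.006 0.006 0.007 0.006 0.006 0.006 0.007 0.091 0.094]
 [0.058 0.006 0.006 0.007 0.006 0.006 0.008 0.006 0.078 0.095]
 [0.058 0.004 0.006 0.006 0.004 0.007 0.007 0.007 0.067 0.092]
 [0.059 0.006 0.006 0.005 0.007 0.007 0.006 0.006 0.077 0.094]
 [0.062 0.007 0.005 0.014 0.016 0.016 0.008 0.006 0.091 0.094]
 [0.093 0.008 0.015 0.019 0.019 0.018 0.018 0.072 0.093 0.095]
 [0.094 0.092 0.07  0.069 0.07  0.07  0.079 0.091 0.095 0.096]]
pot 33.4729696969697
rod 30.693648915187378
```

View pics/w13d.png

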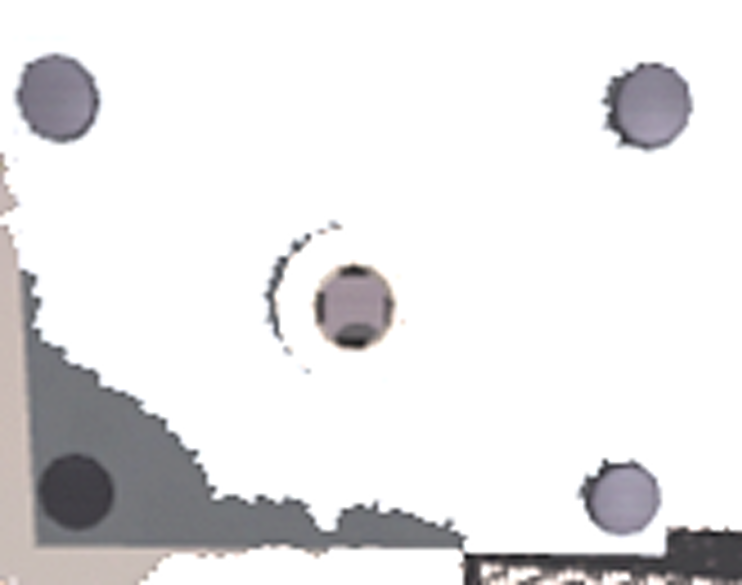

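```bash
python3 -c "
from bench import workorder,get_obs
o=get_obs();print(o['time_s'],o['wrist_force'],abs(o['dq']).max());print(workorder.hand_in())"
```

```text
35.4333 [ 0.02672436 -0.36190882 -0.54739291] 0.009265357833873009
the job is handed in; nothing more can be done
None
```

The job is done and handed in at 35.4 s. I took the rod from its holder, pushed the stopper down through the stub, and stood the rod back in the holder.

- **Pushing force:** I pushed at about 2.4 to 4 mm/s. The highest vertical reading was 13.6 N, or about 15 N at the tip after adding the rod's weight. I only see force at the end of each short move, so brief peaks in between were not measured.
- **Stopper:** looking down the bore afterwards, depth readings reach the tray floor. Part of a rounded object about 15 to 19 mm up is visible below the stub, which fits the stopper lying in the tray.
- **Rod:** it touched the hole floor at the same height as at the start. After release it stood upright in the wrist picture.
- **Bystanders:** the pot, clip and tub look unmoved by eye. A pixel comparison of the pot and holder areas with the first top picture gave a large difference (about 30 grey levels). I took it for a brightness change and did not check further.
- **Hand-in state:** the gripper was open and clear of everything.
- **Mishaps:** the first move call was refused because of its format. A sideways force of about 4.7 N built up at the first lips; I corrected it with a small shift.

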